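Box up the wooden furniture and send it to the dispatch bay

ROBOT

A 6-joint arm with a two-finger parallel gripper is mounted at the origin on the work surface. World frame = base frame: x ahead of the robot, y to its left, z up, the work surface at z = 0. Lengths are in m, angles in degrees, forces in N, time in s.
With the tool pointing down it reaches from about 0.4 to 0.825 m from the base axis. Payload 7 kg.
Tool frame: the origin (TCP) lies between the finger pads; the fingertips stand 25 mm ahead of it and the grasp point (between the pads) lies 6 mm ahead of it; z points along the fingers, y is the line along which they close (so a half turn about z gives the same grasp; the last joint's range is limited). The gripper opens to 88 mm and grips with 3 to 60 N. Pads are 19 mm wide; open, the fingers measure 130 mm over their backs; the gripper's body (78 mm by 193 mm) begins 47 mm behind the grasp point.
Start: joints at [85.892, 20.546, 0.682, 0, -70.136, -16.507], TCP at [0.238, 0.632, 0.252] pointing down, gripper open.
Joint ranges: [-176.03, 176.03], [-82.01, 121.73], [-58.28, 71.71], [-173.87, 95.51], [-174.79, -0.11], [-173.66, 173.66]. Speed limits (degrees/s): [136.94, 136.94, 172.46, 180, 180, 180].

INTERFACE

Orientations are given as [roll, pitch, yaw] about the fixed x, y, z axes, in that order (R = Rz(yaw) Ry(pitch) Rx(roll)).
In Python, from plant import r gives the robot as it stands.
- The arm moves only by the shell command python3 -m crank 'ROWS' [FORCE]. ROWS is JSON, a list of rows, each a list of 3 entries, a list of its own where there are three numbers: the turn, a rotation vector about the tool's x, y, z in degrees, then the shift along the tool's x, y, z in cm, then the closure, from -1 (fully open) to 1 (shut). In form: [[[wx, wy, wz], [dx, dy, dz], fingers], ...]. A call has 1 to 8 rows; each row shifts and turns the commanded pose from where the row before left it, along the tool's axes as they then stand; what a row does not reach is not made up. A row lasts 1/10 s, in which the tool goes at most 50 mm and 8.59 degrees, less where a joint would pass 70% of its speed; a pose out of reach is approached as far as the arm can. A call with a gripper value outside its range is refused whole. The fingers move at their own pace and stop on an object; FORCE is the grip in N (left out, the last holds). Time passes only in rows, so rows that do not move let the fingers close. It gives the time, the measured TCP pose, the force, the opening and the grip force at its end, in the units of the state.
- r.get_state(): the state, without advancing time (a new reading comes with each control period).
- r.capture(name): name is "side" or "top"; returns a dict with "color" (480x640x3 uint8, red, green, blue), "range_z" (480x640 float32, m along the optical axis (not along the pixel's ray), 0 where there is no reading), "intrinsics" (3x3 intrinsics, pixels), "k1" (the pictures are not rectified: a ray, as slopes to the right and down, at radius r is drawn at 1 + k1 r^2 times it, then the intrinsics apply), "world_from_camera" (4x4, takes a point from camera to world coordinates). Camera axes: x right, y down, z forward; pixel columns grow to the right and rows downward; lengths in m; the calibration is good to about 2 mm. A picture is of the moment at which its call begins.
- r.close_job(): hands the job in; it is judged then, once.
The state is a dict: "time_s": time; "joints": joint angles; "qd": joint speeds; "joint_torque": joint torques, N m; "tcp_pos": TCP position; "eef_rot": TCP orientation; "contact_force": force on the tool from outside, world axes, zero at the start; "moment": the same for the moment, N m; "gripper_width": finger opening in m; "gripper_force": force on a finger pad.
Only numpy, scipy, OpenCV 4.12 (cv2) and the standard library are available. Lean on these libraries where they do the work, as an engineer would, in place of code of your own. Each camera call takes 0.05 s, during which the arm holds its last target. There are 200 camera calls.

TASK

Pack the wooden furniture for the store while the carton is still at the loading end of the roller track: lay all the long pieces from the grey board in the carton, and carry the tray of short pieces over and tip them in as well. Set the empty tray back on its mat, and once everything is in the carton push it along the rollers, without lifting it off them, until it is fully home against the rubber buffer in the bay. Leave the mug, the ink tin and the ink knife where they are.

Things in the scene. Friction and masses are not known exactly. Their poses are not given: they have to be found in the camera images.
- track: fixed bench-top roller track: two aluminium side channels 500 mm long, 80 mm high, 181 mm apart inside, with 11 free-turning steel rollers between (32 mm diameter, 42 mm pitch, tops at z = 60 mm). Origin: on the bench under the track's middle; x runs along it to the bay, y to the left, z up. A low stop bar (top z = 72 mm) closes the near end at x = -237 mm
- bay_mouth (a point): middle of the mouth of the bay, on the line of the roller tops, at x = 60 mm, z = 60 mm of the track; axes as the track's. The bay is the far end of the track: grey steel cheeks 160 mm high on both sides with a flared mouth from x = 40 mm on, and an end plate with a black rubber buffer. The buffer's face is at x = 240 mm of the track: the carton is home when its front touches it
- carton: open-topped cardboard carton standing on the rollers: 200 mm along its x, 170 mm along its y, 100 mm high, walls and floor 4 mm, about 0.3 kg empty. Origin: centre of its underside. It starts at the track's near end, its x roughly along the track's x, and rolls easily: a light push moves it
- mat: thin black rubber mat fixed on the bench, 224 mm (x) by 144 mm (y) by 3 mm. Origin: centre of its underside
- tray: steel carrying tray (three-sided galley), 180 mm (x) by 106 mm (y), floor 3 mm, walls 28 mm high at the back (-x) and both sides; the front (+x) is open, without a lip. Straps at mid-length hold a handle bar across it. 0.36 kg empty. Origin: centre of its underside. It starts on the mat. Wood begins to slide on its floor at a tilt of 16 to 24 degrees and slides out well at 45
- tray_grip (a point): centre of the tray's handle bar, 88 mm above the tray's underside; axes as the tray's. The bar runs along y: 106 mm long, 14 mm thick in x, 24 mm high; the gap below it down to the tray floor is 73 mm; its straps stand outside the side walls, 114 mm over both
- long0_mid (a point): centre (half-way up) of a long piece of wooden furniture (plain spacing block), 126 mm (x) by 42 mm (y) by 20 mm (z), about 75 g, at first lying flat on a 3 mm grey board on the bench. Three to five of these are present
- long1_mid (a point): centre (half-way up) of a long piece of wooden furniture (plain spacing block), 126 mm (x) by 42 mm (y) by 20 mm (z), about 75 g, at first lying flat on a 3 mm grey board on the bench. Three to five of these are present
- long2_mid (a point): centre (half-way up) of a long piece of wooden furniture (plain spacing block), 126 mm (x) by 42 mm (y) by 20 mm (z), about 75 g, at first lying flat on a 3 mm grey board on the bench. Three to five of these are present
- long3_mid (a point): centre (half-way up) of a long piece of wooden furniture (plain spacing block), 126 mm (x) by 42 mm (y) by 20 mm (z), about 75 g, at first lying flat on a 3 mm grey board on the bench. Three to five of these are present
- long4_mid (a point): centre (half-way up) of a long piece of wooden furniture (plain spacing block), 126 mm (x) by 42 mm (y) by 20 mm (z), about 75 g, at first lying flat on a 3 mm grey board on the bench. Three to five of these are present
- short0_mid (a point): centre (half-way up) of a short piece of wooden furniture, 63 mm (x) by 42 mm (y) by 20 mm (z), about 38 g, at first lying flat in the tray. Two to four of these are present
- short1_mid (a point): centre (half-way up) of a short piece of wooden furniture, 63 mm (x) by 42 mm (y) by 20 mm (z), about 38 g, at first lying flat in the tray. Two to four of these are present
- short2_mid (a point): centre (half-way up) of a short piece of wooden furniture, 63 mm (x) by 42 mm (y) by 20 mm (z), about 38 g, at first lying flat in the tray. Two to four of these are present
- short3_mid (a point): centre (half-way up) of a short piece of wooden furniture, 63 mm (x) by 42 mm (y) by 20 mm (z), about 38 g, at first lying flat in the tray. Two to four of these are present
- cup: blue ceramic mug, 80 mm wide and 85 mm high, not part of the job. Origin: centre of its underside
- tin: closed aluminium ink tin, 86 mm wide and 75 mm high, not part of the job. Origin: centre of its underside
- knife: ink knife (spatula) lying on the bench, 170 mm long, not part of the job

How it is judged:
By the outcome, as a careful person would: the job done as asked, in the order asked, and still so for the second after the job is handed in, with the robot touching nothing.
Of long0, long1, long2, long3, long4 only 3 to 5 are there at a start; the rules pass over those that are not, and their reading is None.
Of short0, short1, short2, short3 only 2 to 4 are there at a start; the rules pass over those that are not, and their reading is None.
At some moment in a run one of long0, long1, long2, long3, long4 may be knocked a few centimetres aside while the robot is not near it.
It also fails if it takes over 210 s, if anything falls off the work surface, if the arm or the gripper's body presses on something with over 40 N, if the wrist force passes 120 N, or if a joint passes its speed limit or range.

## Working session

There is one attempt and no reset: what is moved stays moved. The work goes in short steps, Python scripts to look and compute and a shell command to move; the robot and the scene stay as the last step left them, time stands still between calls to the robot, and variables do not carry over. Pictures are saved under pics/ and viewed, at most 19 in all, crops included, and the job is handed in when it is done.

```bash
mkdir -p pics; ls
cat > h.py <<'E'
import numpy as np, cv2
from plant import r
from scipy.spatial.transform import Rotation as R
def cloud(c):
    K=np.array(c["intrinsics"]);h,w=c["range_z"].shape
    u,v=np.meshgrid(np.arange(w),np.arange(h))
    d=cv2.undistortPoints(np.stack([u,v],-1).reshape(-1,1,2).astype(np.float64),K,np.array([c["k1"],0,0,0.])).reshape(h,w,2)
    T=np.array(c["world_from_camera"])
    ray=np.concatenate([d,np.ones((h,w,1))],-1)@T[:3,:3].T
    return ray, T[:3,3], ray*c["range_z"][...,None]+T[:3,3]
def plane(c,z):
    ray,o,_=cloud(c); return o+ray*((z-o[2])/ray[...,2])[...,None]
def save(c,n): cv2.imwrite("pics/"+n,c["color"][...,::-1])
E
python3 - <<'E'
from h import *
for n in("top","side"):
    c=r.capture(n);save(c,n+"0.png");print(n,c["intrinsics"],c["k1"],np.round(c["world_from_camera"],3).tolist(),(c["range_z"]>0).mean())
print(r.get_state())
E
```

```text
pics
top [[464.76341866   0.         316.49716598]
 [  0.         464.76341866 244.90621011]
 [  0.           0.           1.        ]] -0.1032243479455181 [[0.015, -0.986, 0.165, 0.443], [-0.999, -0.022, -0.039, -0.043], [0.043, -0.165, -0.985, 0.987], [0.0, 0.0, 0.0, 1.0]] 0.9958138020833334
side [[490.56957187   0.         318.32964859]
 [  0.         490.56957187 244.57338324]
 [  0.           0.           1.        ]] -0.027536088675635388 [[0.768, -0.353, 0.535, 0.11], [-0.64, -0.45, 0.623, -0.615], [0.021, -0.82, -0.571, 0.593], [0.0, 0.0, 0.0, 1.0]] 0.9959733072916667
{'time_s': 0.1, 'joints': array([ 8.58904763e+01,  2.05862946e+01,  6.40297338e-01, -1.64563054e-02,
       -7.01353736e+01, -1.65071416e+01]), 'qd': array([-0.00408075, -0.15367878,  0.08778384,  0.11606028, -0.04083922,
        0.07226564]), 'joint_torque': array([-1.05591800e-03, -5.84163058e+01,  2.93751740e+01,  7.01560915e+00,
        1.02452002e-02, -4.72572151e-05]), 'tcp_pos': array([0.23756379, 0.63140262, 0.25074175]), 'eef_rot': array([ 1.79917587e+02, -8.28891648e-03, -2.06222622e+01]), 'contact_force': array([ 0.41801138, -0.31169645,  0.04698865]), 'moment': array([-0.00558604,  0.02217628,  0.01353669]), 'gripper_force': 0.0, 'gripper_width': 0.0875479091176119}
```

View pics/top0.png

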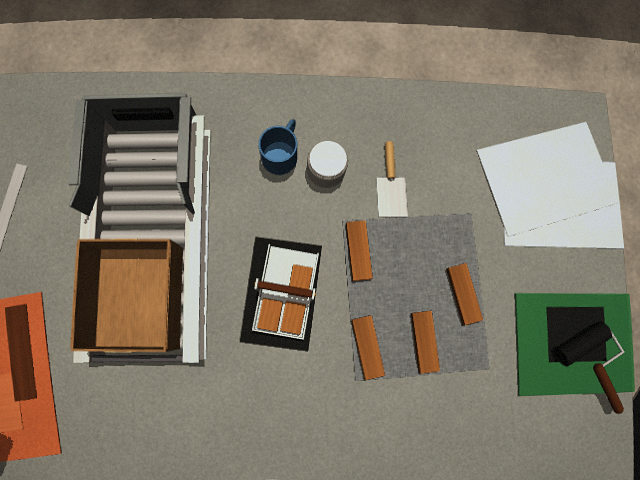

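View pics/side0.png

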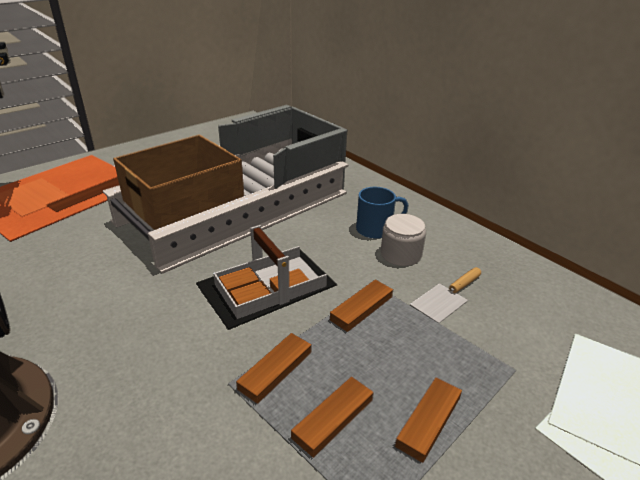

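Four long pieces lie on the grey board, at top-view pixels (359,250), (465,293), (368,346) and (425,342). Three shorts are visible in the tray near (285,295). The carton is at (128,295), at the near end of the track. Next I'll measure them.

```bash
cat >> h.py <<'E'
def rect(P):
    (cx,cy),(a,b),t=cv2.minAreaRect((P[:,:2]*1000).astype(np.float32))
    if a<b: a,b,t=b,a,t+90
    return round(cx),round(cy),round(a),round(b),round((t+90)%180-90,1)
def wood(c):
    hsv=cv2.cvtColor(c["color"],cv2.COLOR_RGB2HSV)
    return ((hsv[...,0]>4)&(hsv[...,0]<18)&(hsv[...,1]>140)&(hsv[...,2]>70)).astype(np.uint8)
def blobs(c,z,amin=250):
    P=plane(c,z);m=cv2.morphologyEx(wood(c),cv2.MORPH_OPEN,np.ones((3,3)))
    n,l,s,ce=cv2.connectedComponentsWithStats(m)
    return [(tuple(ce[i].astype(int)),rect(P[l==i])) for i in range(1,n) if s[i,4]>amin]
E
python3 - <<'E'
from h import *
c=r.capture("top");_,_,W=cloud(c)
m=wood(c)
for b in blobs(c,.023): print(b)
P=W.reshape(-1,3)
def sel(x0,x1,y0,y1,z0,z1): return P[(P[:,0]>x0)&(P[:,0]<x1)&(P[:,1]>y0)&(P[:,1]<y1)&(P[:,2]>z0)&(P[:,2]<z1)]
def show(n,Q): print(n,len(Q),rect(Q),np.round(np.median(Q[:,2]),4))
px=lambda u,v:np.round(W[v,u],3)
print("px carton rims",[px(*p) for p in[(78,295),(181,295),(128,241),(128,351),(128,295)]])
print("tray",[px(*p) for p in[(285,288),(260,240),(322,246),(241,342),(307,350)]])
cc=W[235:360,70:186].reshape(-1,3); show("carton rim",cc[cc[:,2]>.152])
t=W[90:370,60:215].reshape(-1,3); show("cheeks+carton",t[t[:,2]>.13]); 
ch=W[190:365,182:215].reshape(-1,3); show("rail right",ch[(ch[:,2]>.074)&(ch[:,2]<.086)])
tr=W[230:360,240:325].reshape(-1,3)
show("bar",tr[tr[:,2]>.085]); show("traywalls",tr[(tr[:,2]>.022)&(tr[:,2]<.06)])
g=cv2.cvtColor(c["color"],cv2.COLOR_RGB2GRAY)
mm=(g[230:360,238:325]<35); k,l,s,ce=cv2.connectedComponentsWithStats(mm.astype(np.uint8))
show("mat",plane(c,.003)[230:360,238:325][mm])
cv2.imwrite("pics/z.png",np.vstack([cv2.resize(c["color"][225:360,230:330,::-1],None,fx=4,fy=4,interpolation=cv2.INTER_CUBIC)]))
s=r.capture("side");cv2.imwrite("pics/z.png",np.hstack([cv2.resize(c["color"][225:360,230:330,::-1],(400,540)),cv2.resize(s["color"][215:330,195:340,::-1],(400,540))]))
E
```

```text
((np.int64(358), np.int64(250)), (596, -172, 125, 41, 6.6))
((np.int64(133), np.int64(298)), (492, 297, 229, 150, 1.3))
((np.int64(294), np.int64(281)), (535, -21, 112, 58, 80.8))
((np.int64(465), np.int64(293)), (507, -399, 125, 42, 15.4))
((np.int64(25), np.int64(382)), (316, 529, 334, 136, 11.3))
((np.int64(269), np.int64(314)), (458, 12, 62, 41, -9.2))
((np.int64(292), np.int64(317)), (453, -35, 62, 41, -10.2))
((np.int64(425), np.int64(341)), (406, -312, 125, 42, 7.1))
((np.int64(367), np.int64(347)), (394, -191, 126, 42, 12.8))
px carton rims [array([0.482, 0.353, 0.15 ]), array([0.492, 0.187, 0.061]), array([0.582, 0.267, 0.152]), array([0.386, 0.251, 0.159]), array([0.489, 0.292, 0.065])]
tray [array([ 0.507, -0.02 ,  0.105]), array([0.616, 0.038, 0.004]), array([ 0.606, -0.095, -0.   ]), array([ 0.4  ,  0.071, -0.001]), array([ 0.386, -0.066,  0.007])]
carton rim 1662 (488, 159, 402, 201, -88.3) 0.1606
cheeks+carton 6889 (636, 180, 495, 404, 6.0) 0.16
rail right 2757 (533, 164, 340, 34, 2.1) 0.0813
bar 544 (503, -17, 111, 72, 56.7) 0.104
traywalls 2113 (506, -20, 179, 113, -9.0) 0.0279
mat 2466 (504, -10, 222, 143, -6.6) 0.003
```

View pics/z.png

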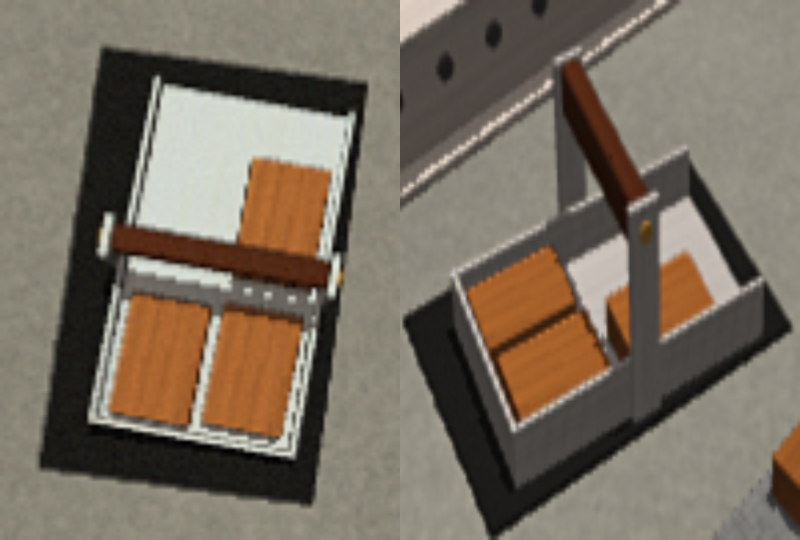

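The tray's open front faces world +x. It holds three shorts, two at the back and one at the front right. I'll get the carton and track poses, then start moving.

```bash
cat >> h.py <<'E'
def go(p,rpy=None):
    "tool-frame shift (cm) then turn (deg rotvec) to a target pose"
    s=r.get_state();A=R.from_euler("xyz",s["eef_rot"],degrees=True)
    d=A.inv().apply(np.array(p)-s["tcp_pos"])*100
    w=(A.inv()*R.from_euler("xyz",rpy,degrees=True)).as_rotvec(degrees=True) if rpy is not None else np.zeros(3)
    print("shift cm",np.round(d,2),"turn",np.round(w,1),"now",np.round(s["tcp_pos"],3),np.round(s["eef_rot"],1))
E
python3 - <<'E'
from h import *
c=r.capture("top");_,_,W=cloud(c);P=W.reshape(-1,3)
def show(n,Q): print(n,len(Q),rect(Q),np.round(np.median(Q[:,2]),4))
q=P[(P[:,2]>.153)&(P[:,2]<.168)&(P[:,0]>.37)&(P[:,0]<.592)&(P[:,1]>.16)&(P[:,1]<.38)];show("carton",q)
print(np.percentile(q,[1,50,99],0).round(3).tolist())
q=P[(P[:,2]>.15)&(P[:,2]<.168)&(P[:,0]>.66)&(P[:,1]>.13)&(P[:,1]<.42)];show("bay",q);print(np.percentile(q,[1,50,99],0).round(3).tolist())
# right rail edge line
q=P[(P[:,2]>.076)&(P[:,2]<.085)&(P[:,1]>.13)&(P[:,1]<.2)&(P[:,0]>.36)&(P[:,0]<.9)];show("rail",q)
# rollers: tops near z=.06
q=P[(P[:,2]>.05)&(P[:,2]<.063)&(P[:,1]>.17)&(P[:,1]<.40)&(P[:,0]>.60)&(P[:,0]<.86)];show("rollers",q)
go([.394,-.191,.20],[180,0,12.8])
E
```

```text
carton 1545 (484, 271, 201, 177, 1.7) 0.1605
[[0.384, 0.183, 0.153], [0.48, 0.27, 0.161], [0.586, 0.359, 0.165]]
bay 2898 (763, 279, 227, 212, -88.0) 0.1631
[[0.665, 0.166, 0.151], [0.788, 0.321, 0.163], [0.869, 0.391, 0.167]]
rail 3811 (614, 164, 502, 55, -1.1) 0.0814
rollers 5951 (730, 281, 267, 178, 2.4) 0.0588
shift cm [43.6  71.48  5.17] turn [  0.    0.  -33.4] now [0.238 0.632 0.251] [180.   -0.  -20.6]
```

```bash
python3 -m crank '[[[0,0,-7],[0,0,0],-1],[[0,0,-7],[0,0,0],-1],[[0,0,-6.6],[0,0,0],-1],[[0,0,0],[2.6,3.3,0],-1],[[0,0,0],[2.6,3.3,0],-1],[[0,0,0],[2.6,3.3,0],-1],[[0,0,0],[2.6,3.3,0],-1],[[0,0,0],[2.6,3.3,0],-1]]' 25
python3 -m crank '[[[0,0,0],[2.6,3.3,0],-1],[[0,0,0],[2.6,3.3,0],-1],[[0,0,0],[2.6,3.3,0],-1],[[0,0,0],[2.6,3.3,0],-1],[[0,0,0],[2.6,3.3,0],-1],[[0,0,0],[0,4,0],-1],[[0,0,0],[-1,4,0],-1],[[0,0,0],[-1,4,0],-1]]'
python3 -m crank '[[[0,0,0],[-1,4,0],-1],[[0,0,0],[-1,4,0],-1],[[0,0,0],[-1,4,0],-1],[[0,0,0],[-1,4,0],-1],[[0,0,0],[-1,4,0],-1],[[0,0,0],[-1,4,0],-1],[[0,0,0],[-1,4,1],-1],[[0,0,0],[0,0,0],-1]]'
python3 - <<'E'
from h import *
c=r.capture("top");save(c,"a1.png")
for b in blobs(c,.023): print(b[0],b[1])
go([.394,-.191,.10],[180,0,12.8])
E
```

```text
time_s: 1.05
tcp_pos: [0.3684, 0.4653, 0.2516]
eef_rot: [-180.0, -0.0, 0.0]
contact_force: [0.2, 0.4, 0.9]
gripper_width: 0.0874
gripper_force: 0.0
time_s: 1.85
tcp_pos: [0.4773, 0.1799, 0.2512]
eef_rot: [180.0, 0.0, -0.1]
contact_force: [0.2, -0.9, -0.5]
gripper_width: 0.0877
gripper_force: 0.0
time_s: 2.65
tcp_pos: [0.4052, -0.1015, 0.2407]
eef_rot: [180.0, 0.1, -0.3]
contact_force: [-0.2, 0.2, -0.8]
gripper_width: 0.0874
gripper_force: 0.0
(np.int64(358), np.int64(250)) (595, -172, 126, 41, 6.7)
(np.int64(133), np.int64(298)) (492, 297, 229, 150, 1.3)
(np.int64(294), np.int64(281)) (535, -21, 112, 58, 81.6)
(np.int64(465), np.int64(293)) (507, -399, 125, 42, 15.7)
(np.int64(20), np.int64(370)) (316, 519, 346, 112, 4.2)
(np.int64(268), np.int64(312)) (458, 12, 61, 41, -8.9)
(np.int64(293), np.int64(311)) (464, -37, 41, 40, 81.1)
(np.int64(425), np.int64(320)) (442, -308, 54, 40, 7.4)
(np.int64(610), np.int64(387)) (303, -728, 114, 13, 27.6)
shift cm [-1.19  9.09 14.13] turn [ -0.    0.  -13.1] now [ 0.406 -0.1    0.241] [-180.     0.    -0.3]
```

```bash
python3 -m crank '[[[0,0,0],[-0.4,3,3.5],-1],[[0,0,0],[-0.4,3,3.5],-1],[[0,0,0],[-0.4,3.1,3.5],-1],[[0,0,-6.5],[0,0,3.6],-1],[[0,0,-6.6],[0,0,0],-1],[[0,0,0],[0,0,0],-1],[[0,0,0],[0,0,0],-1]]'
python3 - <<'E'
from h import *
c=r.capture("side");save(c,"a2.png")
for b in blobs(c,.023,150): print(b[0],b[1])
go([.394,-.191,.034],[180,0,12.8])
E
```

```text
time_s: 3.4
tcp_pos: [0.3965, -0.1888, 0.1011]
eef_rot: [180.0, -0.1, 13.0]
contact_force: [0.2, 0.5, 0.4]
gripper_width: 0.0873
gripper_force: 0.0
(np.int64(119), np.int64(186)) (440, 487, 561, 439, -9.9)
(np.int64(488), np.int64(223)) (990, -160, 87, 23, -86.8)
(np.int64(594), np.int64(276)) (989, -392, 126, 25, 89.7)
(np.int64(363), np.int64(303)) (587, -178, 139, 51, 7.0)
(np.int64(269), np.int64(368)) (388, -198, 131, 50, 12.9)
(np.int64(332), np.int64(414)) (401, -316, 132, 48, 7.1)
(np.int64(429), np.int64(416)) (500, -402, 136, 43, 15.2)
shift cm [-0.31  0.16  6.73] turn [ 0.  -0.1  0.2] now [ 0.397 -0.189  0.101] [ 1.8e+02 -1.0e-01  1.3e+01]
```

View pics/a2.png

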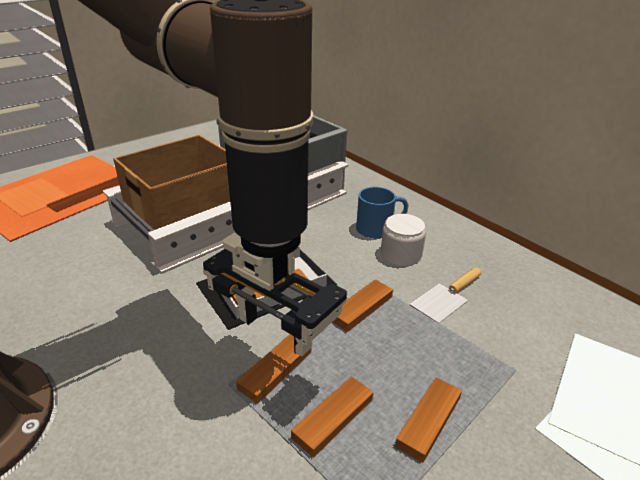

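```bash
python3 -m crank '[[[0,0,0],[-0.3,0.2,3],-1],[[0,0,0],[0,0,2.5],-1],[[0,0,0],[0,0,1.2],-1],[[0,0,0],[0,0,0],-1],[[0,0,0],[0,0,0],0.3],[[0,0,0],[0,0,0],0.3],[[0,0,0],[0,0,0],0.3],[[0,0,0],[0,0,0],0.3]]' 25
python3 -m crank '[[[0,0,0],[0,0,0],0.3],[[0,0,0],[0,0,0],0.3],[[0,0,0],[0,0,-2],0.3],[[0,0,0],[0,0,-4],0.3],[[0,0,0],[0,0,-4],0.3],[[0,0,0],[0,0,-4],0.3],[[0,0,0],[0,0,-4],0.3],[[0,0,0],[0,0,0],0.3]]'
python3 - <<'E'
from h import *
go([.484,.296,.22],[180,0,2]);print(r.get_state()["gripper_width"])
E
```

```text
time_s: 4.25
tcp_pos: [0.3935, -0.1919, 0.0343]
eef_rot: [180.0, -0.1, 13.1]
contact_force: [0.7, -0.1, -0.7]
gripper_width: 0.0613
gripper_force: 0.0
time_s: 5.05
tcp_pos: [0.3957, -0.1925, 0.2189]
eef_rot: [179.8, -0.5, 13.1]
contact_force: [-0.3, -0.3, -2.4]
gripper_width: 0.0414
gripper_force: 25.0
shift cm [ 19.69 -45.57  -0.1 ] turn [ 0.2 -0.5 11.1] now [ 0.396 -0.192  0.219] [179.8  -0.5  13.1]
0.0414074946067686
```

```bash
python3 -m crank '[[[0,0,5.5],[0,0,0],0.3],[[0,0,5.6],[0,0,0],0.3],[[0,0,0],[1,-3.5,0],0.3],[[0,0,0],[1,-3.5,0],0.3],[[0,0,0],[1,-3.5,0],0.3],[[0,0,0],[1,-3.5,0],0.3],[[0,0,0],[1,-3.5,0],0.3],[[0,0,0],[1,-3.5,0],0.3]]'
python3 -m crank '[[[0,0,0],[1,-3.5,0],0.3],[[0,0,0],[1,-3.5,0],0.3],[[0,0,0],[1,-3.5,0],0.3],[[0,0,0],[1,-3.5,0],0.3],[[0,0,0],[0.5,-3.5,0],0.3],[[0,0,0],[0,-3.5,0],0.3],[[0,0,0],[0,-3.5,0],0.3],[[0,0,0],[0,0,0],0.3]]'
python3 - <<'E'
from h import *
go([.484,.296,.127],[180,0,2]);print(r.get_state()["gripper_width"])
E
```

```text
time_s: 5.85
tcp_pos: [0.4454, 0.0215, 0.2131]
eef_rot: [-180.0, 0.0, 2.0]
contact_force: [0.5, -0.1, -1.0]
gripper_width: 0.0421
gripper_force: 25.0
time_s: 6.65
tcp_pos: [0.4821, 0.2697, 0.2125]
eef_rot: [180.0, 0.0, 2.1]
contact_force: [-1.2, -1.4, -0.5]
gripper_width: 0.0416
gripper_force: 25.0
shift cm [ 0.29 -2.62  8.55] turn [0.  0.  0.1] now [0.482 0.27  0.212] [180.    0.    2.1]
0.04163929738928835
```

```bash
python3 -m crank '[[[0,0,0],[0.3,-2.6,0],0.3],[[0,0,0],[0,0,3],0.3],[[0,0,0],[0,0,3],0.3],[[0,0,0],[0,0,2.5],0.3],[[0,0,0],[0,0,0],0.3],[[0,0,0],[0,0,0],0.3],[[0,0,0],[0,0,0],-0.2],[[0,0,0],[0,0,0],-0.2]]'
python3 -m crank '[[[0,0,0],[0,0,0],-0.2],[[0,0,0],[0,0,-3],-0.2],[[0,0,0],[0,0,-4],-1],[[0,0,0],[0,0,-4],-1],[[0,0,0],[0,4,0],-1],[[0,0,0],[0,4,0],-1],[[0,0,0],[0,4,0],-1],[[0,0,0],[0,4,0],-1]]'
python3 -m crank '[[[0,0,0],[0,4,0],-1],[[0,0,0],[0,4,0],-1],[[0,0,0],[0,4,0],-1],[[0,0,0],[0,0,0],-1]]'
python3 - <<'E'
from h import *
c=r.capture("top");save(c,"a3.png")
for b in blobs(c,.023): print(b[0],b[1])
go([.595,-.172,.1],[180,0,6.7])
E
```

```text
time_s: 7.45
tcp_pos: [0.485, 0.2931, 0.1302]
eef_rot: [-179.9, -0.1, 2.0]
contact_force: [-0.1, -0.3, 0.4]
gripper_width: 0.0506
gripper_force: 0.0
time_s: 8.25
tcp_pos: [0.4897, 0.1313, 0.2395]
eef_rot: [-179.9, -0.1, 2.0]
contact_force: [0.1, -1.0, 1.1]
gripper_width: 0.0868
gripper_force: 0.0
time_s: 8.65
tcp_pos: [0.4935, 0.0093, 0.2393]
eef_rot: [-180.0, -0.0, 1.8]
contact_force: [0.2, 1.0, -0.7]
gripper_width: 0.0877
gripper_force: 0.0
(np.int64(358), np.int64(250)) (595, -172, 126, 41, 6.6)
(np.int64(465), np.int64(293)) (507, -399, 125, 42, 15.7)
(np.int64(269), np.int64(320)) (450, 13, 45, 41, -8.3)
(np.int64(291), np.int64(321)) (447, -34, 49, 41, -9.3)
(np.int64(425), np.int64(341)) (407, -312, 125, 42, 7.1)
(np.int64(610), np.int64(387)) (302, -727, 114, 14, 27.6)
shift cm [ 9.52 18.59 13.94] turn [-0.  -0.1 -4.9] now [0.494 0.011 0.239] [-1.8e+02 -1.0e-01  1.8e+00]
```

View pics/a3.png

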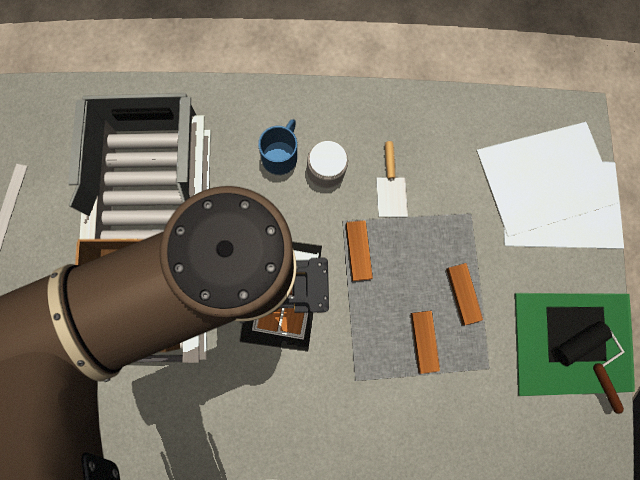

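The board still has three pieces, at (359,250), (465,293) and (425,342). Next is the one at (359,250).

```bash
python3 -m crank '[[[0,0,0],[1.9,3.7,0],-1],[[0,0,0],[1.9,3.7,0],-1],[[0,0,0],[1.9,3.7,0],-1],[[0,0,0],[1.9,3.7,2],-1],[[0,0,-4.9],[1.9,3.8,3],-1],[[0,0,0],[0,0,4],-1],[[0,0,0],[0,0,4],-1],[[0,0,0],[0,0,0],-1]]'
python3 -m crank '[[[0,0,0],[0,0,0],-1]]'
python3 - <<'E'
from h import *
c=r.capture("side")
for b in blobs(c,.023,150): print(b[0],b[1])
go([.595,-.172,.034],[180,0,6.7])
E
```

```text
time_s: 9.5
tcp_pos: [0.5913, -0.1677, 0.1044]
eef_rot: [-179.9, 0.5, 6.8]
contact_force: [-0.2, 0.2, -0.1]
gripper_width: 0.0877
gripper_force: 0.0
time_s: 9.6
tcp_pos: [0.5951, -0.1679, 0.1103]
eef_rot: [180.0, 0.0, 7.0]
contact_force: [0.6, 0.6, 1.5]
gripper_width: 0.0877
gripper_force: 0.0
(np.int64(179), np.int64(177)) (593, 461, 410, 286, 84.0)
(np.int64(53), np.int64(195)) (294, 559, 329, 256, 11.4)
(np.int64(243), np.int64(285)) (456, -8, 88, 65, 81.8)
(np.int64(296), np.int64(276)) (546, -49, 44, 28, 52.9)
(np.int64(360), np.int64(302)) (594, -177, 126, 51, 6.8)
(np.int64(331), np.int64(414)) (404, -316, 126, 48, 7.4)
(np.int64(429), np.int64(416)) (505, -400, 126, 42, 15.3)
shift cm [-0.17  0.39  7.78] turn [ 0.1 -0.1  0.3] now [ 0.596 -0.168  0.112] [ 1.799e+02 -1.000e-01  7.000e+00]
```

```bash
python3 -m crank '[[[0,0,0],[-0.1,0.4,3],-1],[[0,0,0],[0,0,3],-1],[[0,0,0],[0,0,1.8],-1],[[0,0,0],[0,0,0],-1],[[0,0,0],[0,0,0],0.3],[[0,0,0],[0,0,0],0.3],[[0,0,0],[0,0,0],0.3],[[0,0,0],[0,0,0],0.3]]'
python3 -m crank '[[[0,0,0],[0,0,0],0.3],[[0,0,0],[0,0,0],0.3],[[0,0,0],[0,0,-2],0.3],[[0,0,0],[0,0,-4],0.3],[[0,0,0],[0,0,-4],0.3],[[0,0,0],[0,0,-4],0.3],[[0,0,0],[0,0,-4],0.3],[[0,0,5],[0,0,-1],0.3]]'
python3 -m crank '[[[0,0,0],[-0.8,-3.5,0],0.3],[[0,0,0],[-0.8,-3.5,0],0.3],[[0,0,0],[-0.8,-3.5,0],0.3],[[0,0,0],[-0.8,-3.5,0],0.3],[[0,0,0],[-0.8,-3.5,0],0.3],[[0,0,0],[-0.8,-3.5,0],0.3],[[0,0,0],[-0.8,-3.5,0],0.3],[[0,0,0],[-0.8,-3.5,0],0.3]]'
python3 -m crank '[[[0,0,0],[-0.8,-3.5,0],0.3],[[0,0,0],[-0.8,-3.5,0],0.3],[[0,0,0],[-0.8,-3.5,0],0.3],[[0,0,0],[-0.8,-3.5,0],0.3],[[0,0,0],[0,0,0],0.3]]'
python3 - <<'E'
from h import *
go([.484,.246,.127],[180,0,2]);print(r.get_state()["gripper_width"])
E
```

```text
time_s: 10.45
tcp_pos: [0.5947, -0.1725, 0.033]
eef_rot: [180.0, -0.1, 6.9]
contact_force: [-0.5, 0.5, -0.0]
gripper_width: 0.0611
gripper_force: 0.0
time_s: 11.25
tcp_pos: [0.596, -0.173, 0.2271]
eef_rot: [179.9, -0.4, 1.9]
contact_force: [0.2, -0.5, -0.3]
gripper_width: 0.0419
gripper_force: 25.0
time_s: 12.05
tcp_pos: [0.5201, 0.1064, 0.2217]
eef_rot: [-180.0, 0.0, 1.9]
contact_force: [0.8, 0.8, -0.4]
gripper_width: 0.0417
gripper_force: 25.0
time_s: 12.55
tcp_pos: [0.4835, 0.2473, 0.2216]
eef_rot: [-180.0, -0.0, 2.1]
contact_force: [-0.0, -0.4, -1.1]
gripper_width: 0.0418
gripper_force: 25.0
shift cm [0.04 0.14 9.46] turn [-0.  -0.   0.1] now [0.484 0.247 0.222] [-180.    -0.     2.1]
0.04178894919949164
```

```bash
python3 -m crank '[[[0,0,0],[0,0,3.3],0.3],[[0,0,0],[0,0,3.3],0.3],[[0,0,0],[0,0,2.7],0.3],[[0,0,0],[0,0,0],0.3],[[0,0,0],[0,0,0],0.3],[[0,0,0],[0,0,0],-0.2],[[0,0,0],[0,0,0],-0.2],[[0,0,0],[0,0,0],-0.2]]'
python3 -m crank '[[[0,0,0],[0,0,-3],-0.2],[[0,0,0],[0,0,-4],-1],[[0,0,0],[0,0,-4],-1],[[0,0,0],[0,4,0],-1],[[0,0,0],[0,4,0],-1],[[0,0,0],[0,4,0],-1],[[0,0,0],[0,4,0],-1],[[0,0,0],[0,4,0],-1]]'
python3 -m crank '[[[0,0,0],[0,4,0],-1],[[0,0,0],[-1,4,0],-1],[[0,0,0],[-1,4,0],-1],[[0,0,0],[-1,4,0],-1],[[0,0,0],[-1,4,0],-1],[[0,0,0],[-1,4,0],-1],[[0,0,0],[-1,4,0],-1],[[0,0,0],[0,0,0],-1]]'
python3 - <<'E'
from h import *
c=r.capture("top");save(c,"a4.png")
for b in blobs(c,.023): print(b[0],b[1])
for b in blobs(r.capture("side"),.023,150): print(b[0],b[1])
go([.407,-.312,.1],[180,0,7.1])
E
```

```text
time_s: 13.35
tcp_pos: [0.4847, 0.2444, 0.1299]
eef_rot: [-179.9, -0.1, 1.9]
contact_force: [0.4, -0.4, -0.2]
gripper_width: 0.0523
gripper_force: 0.0
time_s: 14.15
tcp_pos: [0.4907, 0.0427, 0.2397]
eef_rot: [-180.0, -0.1, 1.9]
contact_force: [1.1, 0.0, 0.2]
gripper_width: 0.0872
gripper_force: 0.0
time_s: 14.95
tcp_pos: [0.4389, -0.2411, 0.2392]
eef_rot: [180.0, -0.0, 1.7]
contact_force: [0.8, 1.1, -1.2]
gripper_width: 0.0871
gripper_force: 0.0
(np.int64(132), np.int64(298)) (492, 297, 229, 150, 1.4)
(np.int64(25), np.int64(381)) (316, 528, 334, 136, 11.1)
(np.int64(181), np.int64(178)) (591, 461, 412, 286, 83.9)
(np.int64(53), np.int64(195)) (294, 559, 329, 256, 11.4)
(np.int64(143), np.int64(211)) (418, 351, 90, 27, 75.6)
(np.int64(268), np.int64(242)) (568, 78, 116, 13, 80.6)
(np.int64(243), np.int64(285)) (455, -8, 89, 63, 81.8)
(np.int64(296), np.int64(276)) (541, -46, 38, 38, -10.5)
(np.int64(330), np.int64(414)) (401, -316, 131, 48, 7.4)
(np.int64(429), np.int64(416)) (504, -401, 126, 42, 15.2)
shift cm [-3.5   7.25 13.91] turn [ 0.  -0.  -5.4] now [ 0.44  -0.239  0.239] [180.   -0.    1.7]
```

View pics/a4.png

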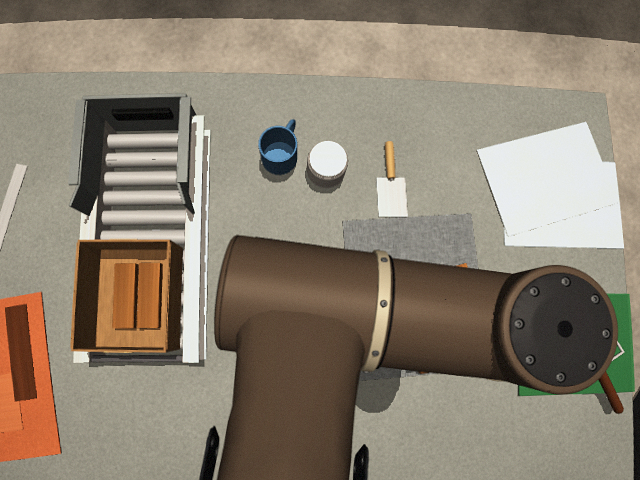

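Both placed pieces lie flat in the carton, at (125,295) and (149,295). The side view shows the remaining two haven't moved. I'll take the third now.

```bash
python3 -m crank '[[[0,0,0],[-1.2,2.4,3],-1],[[0,0,0],[-1.2,2.4,3],-1],[[0,0,-5.4],[-1.1,2.4,3],-1],[[0,0,0],[0,0,3.5],-1],[[0,0,0],[0,0,1.4],-1],[[0,0,0],[0,0,0],-1],[[0,0,0],[0,0,0],-1]]'
python3 - <<'E'
from h import *
c=r.capture("side")
for b in blobs(c,.023,150): print(b[0],b[1])
go([.407,-.312,.034],[180,0,7.1])
E
```

```text
time_s: 15.75
tcp_pos: [0.4084, -0.3102, 0.1004]
eef_rot: [180.0, -0.0, 7.4]
contact_force: [0.5, -0.5, 0.6]
gripper_width: 0.0878
gripper_force: 0.0
(np.int64(125), np.int64(186)) (448, 485, 575, 439, -10.1)
(np.int64(526), np.int64(243)) (988, -191, 594, 28, -89.9)
(np.int64(268), np.int64(242)) (567, 78, 116, 14, 80.6)
(np.int64(243), np.int64(285)) (455, -7, 88, 64, 81.8)
(np.int64(428), np.int64(418)) (500, -402, 136, 43, 15.3)
(np.int64(327), np.int64(419)) (395, -316, 121, 48, 8.2)
shift cm [-0.21  0.13  6.7 ] turn [ 0.1 -0.1  0.3] now [ 0.409 -0.31   0.101] [ 1.799e+02 -1.000e-01  7.400e+00]
```

```bash
python3 -m crank '[[[0,0,0],[-0.2,0.1,3],-1],[[0,0,0],[0,0,2.5],-1],[[0,0,0],[0,0,1.2],-1],[[0,0,0],[0,0,0],-1],[[0,0,0],[0,0,0],0.3],[[0,0,0],[0,0,0],0.3],[[0,0,0],[0,0,0],0.3],[[0,0,0],[0,0,0],0.3]]'
python3 -m crank '[[[0,0,0],[0,0,0],0.3],[[0,0,0],[0,0,0],0.3],[[0,0,0],[0,0,-2],0.3],[[0,0,0],[0,0,-4],0.3],[[0,0,0],[0,0,-4],0.3],[[0,0,0],[0,0,-4],0.3],[[0,0,0],[0,0,-4],0.3],[[0,0,5.4],[0,0,-1],0.3]]'
python3 -m crank '[[[0,0,0],[0.6,-3.8,0],0.3],[[0,0,0],[0.6,-3.8,0],0.3],[[0,0,0],[0.6,-3.8,0],0.3],[[0,0,0],[0.6,-3.8,0],0.3],[[0,0,0],[0.6,-3.8,0],0.3],[[0,0,0],[0.6,-3.8,0],0.3],[[0,0,0],[0.6,-3.8,0],0.3],[[0,0,0],[0.6,-3.8,0],0.3]]'
python3 -m crank '[[[0,0,0],[0.6,-3.8,0],0.3],[[0,0,0],[0.6,-3.8,0],0.3],[[0,0,0],[0.6,-3.8,0],0.3],[[0,0,0],[0.6,-3.8,0],0.3],[[0,0,0],[0.6,-3.8,0],0.3],[[0,0,0],[0.6,-3.8,0],0.3],[[0,0,0],[0.6,-3.8,0],0.3],[[0,0,0],[0,0,0],0.3]]'
python3 - <<'E'
from h import *
go([.484,.296,.127],[180,0,2]);print(r.get_state()["gripper_width"])
E
```

```text
time_s: 16.6
tcp_pos: [0.4061, -0.3122, 0.0335]
eef_rot: [180.0, -0.1, 7.3]
contact_force: [-0.5, -0.4, -0.6]
gripper_width: 0.0612
gripper_force: 0.0
time_s: 17.4
tcp_pos: [0.4073, -0.3129, 0.2276]
eef_rot: [179.8, -0.4, 1.9]
contact_force: [0.0, -0.1, -0.7]
gripper_width: 0.0421
gripper_force: 25.0
time_s: 18.2
tcp_pos: [0.4433, -0.0051, 0.2228]
eef_rot: [-180.0, -0.0, 1.9]
contact_force: [1.0, 0.4, -0.5]
gripper_width: 0.0418
gripper_force: 25.0
time_s: 19.0
tcp_pos: [0.4773, 0.2644, 0.2221]
eef_rot: [180.0, -0.0, 2.0]
contact_force: [-0.6, -0.7, -1.0]
gripper_width: 0.0421
gripper_force: 25.0
shift cm [ 0.78 -3.14  9.51] turn [ 0. -0.  0.] now [0.477 0.264 0.222] [180.  -0.   2.]
0.04205317335223804
```

```bash
python3 -m crank '[[[0,0,0],[0.8,-3.1,0],0.3],[[0,0,0],[0,0,3.3],0.3],[[0,0,0],[0,0,3.3],0.3],[[0,0,0],[0,0,2.7],0.3],[[0,0,0],[0,0,0],0.3],[[0,0,0],[0,0,0],0.3],[[0,0,0],[0,0,0],-0.2],[[0,0,0],[0,0,0],-0.2]]'
python3 -m crank '[[[0,0,0],[0,0,0],-0.2],[[0,0,0],[0,0,-3],-0.2],[[0,0,0],[0,0,-4],-1],[[0,0,0],[0,0,-4],-1],[[0,0,0],[0,4,0],-1],[[0,0,0],[0,4,0],-1],[[0,0,0],[0,4,0],-1],[[0,0,0],[0,4,0],-1]]'
python3 -m crank '[[[0,0,0],[0,4,0],-1],[[0,0,0],[0,4,0],-1],[[0,0,0],[0,4,0],-1],[[0,0,0],[0,4,0],-1],[[0,0,0],[0,4,0],-1],[[0,0,0],[0,4,0],-1],[[0,0,0],[0,4,0],-1],[[0,0,0],[0,0,0],-1]]'
python3 - <<'E'
from h import *
c=r.capture("top");save(c,"a5.png")
for b in blobs(c,.023): print(b[0],b[1])
for b in blobs(r.capture("side"),.023,150): print(b[0],b[1])
go([.507,-.399,.1],[180,0,15.6])
E
```

```text
time_s: 19.8
tcp_pos: [0.4846, 0.2926, 0.1316]
eef_rot: [-179.9, -0.1, 1.9]
contact_force: [-0.4, -0.3, -0.3]
gripper_width: 0.0506
gripper_force: 0.0
time_s: 20.6
tcp_pos: [0.4889, 0.1307, 0.2407]
eef_rot: [-179.9, -0.1, 1.9]
contact_force: [0.9, 0.8, -0.3]
gripper_width: 0.0871
gripper_force: 0.0
time_s: 21.4
tcp_pos: [0.498, -0.1514, 0.2403]
eef_rot: [180.0, -0.0, 1.7]
contact_force: [-0.9, 1.2, 0.4]
gripper_width: 0.0875
gripper_force: 0.0
(np.int64(106), np.int64(329)) (441, 339, 115, 65, 2.0)
(np.int64(25), np.int64(381)) (316, 528, 334, 136, 11.2)
(np.int64(471), np.int64(315)) (461, -412, 41, 32, -72.4)
(np.int64(609), np.int64(387)) (302, -726, 115, 16, 27.6)
(np.int64(177), np.int64(174)) (600, 475, 388, 264, -84.5)
(np.int64(53), np.int64(195)) (293, 560, 329, 255, 11.7)
(np.int64(265), np.int64(238)) (570, 90, 93, 13, 80.6)
(np.int64(243), np.int64(285)) (455, -8, 89, 64, 82.4)
(np.int64(296), np.int64(276)) (541, -46, 38, 38, -10.5)
(np.int64(466), np.int64(280)) (788, -254, 85, 13, 2.7)
(np.int64(429), np.int64(416)) (505, -400, 126, 42, 15.2)
shift cm [ 0.12 25.04 14.01] turn [ -0.   -0.  -13.9] now [ 0.498 -0.149  0.24 ] [-180.    -0.     1.7]
```

View pics/a5.png

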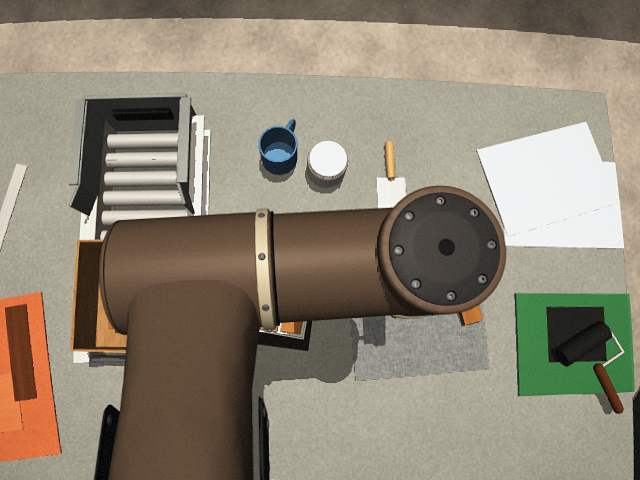

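The last long piece shows only as a corner at (471,315), but the side view has it in the same place. I'll move to it.

```bash
python3 -m crank '[[[0,0,0],[0,4.2,2],-1],[[0,0,0],[0,4.2,2],-1],[[0,0,0],[0,4.2,2],-1],[[0,0,0],[0,4.2,2],-1],[[0,0,0],[0,4.2,3],-1],[[0,0,0],[0,4,3],-1],[[0,0,-7],[0,0,0],-1],[[0,0,-7],[0,0,0],-1]]'
python3 -m crank '[[[0,0,0],[0,0,0],-1]]'
python3 - <<'E'
from h import *
c=r.capture("side")
for b in blobs(c,.023,150): print(b[0],b[1])
go([.507,-.399,.034],[180,0,15.6])
E
```

```text
time_s: 22.3
tcp_pos: [0.5062, -0.3962, 0.0989]
eef_rot: [-179.9, 0.1, 16.1]
contact_force: [0.0, 0.7, 1.2]
gripper_width: 0.0875
gripper_force: 0.0
time_s: 22.4
tcp_pos: [0.5071, -0.3956, 0.1005]
eef_rot: [-180.0, 0.0, 16.0]
contact_force: [0.3, 0.6, 0.6]
gripper_width: 0.0875
gripper_force: 0.0
(np.int64(125), np.int64(186)) (447, 483, 575, 442, -10.1)
(np.int64(389), np.int64(174)) (989, 150, 314, 26, 90.0)
(np.int64(268), np.int64(242)) (567, 78, 116, 14, 80.4)
(np.int64(580), np.int64(270)) (988, -364, 251, 28, -89.9)
(np.int64(243), np.int64(285)) (455, -7, 88, 64, 81.6)
(np.int64(296), np.int64(276)) (544, -52, 44, 31, 53.0)
(np.int64(427), np.int64(419)) (499, -402, 136, 43, 15.4)
shift cm [-0.12  0.33  6.69] turn [ 0.  -0.   0.2] now [ 0.507 -0.396  0.101] [180.   -0.   15.8]
```

```bash
python3 -m crank '[[[0,0,0],[-0.1,0.3,3],-1],[[0,0,0],[0,0,2.5],-1],[[0,0,0],[0,0,1.2],-1],[[0,0,0],[0,0,0],-1],[[0,0,0],[0,0,0],0.3],[[0,0,0],[0,0,0],0.3],[[0,0,0],[0,0,0],0.3],[[0,0,0],[0,0,0],0.3]]'
python3 -m crank '[[[0,0,0],[0,0,0],0.3],[[0,0,0],[0,0,0],0.3],[[0,0,0],[0,0,-2],0.3],[[0,0,0],[0,0,-4],0.3],[[0,0,0],[0,0,-4],0.3],[[0,0,0],[0,0,-4],0.3],[[0,0,7],[0,0,-4],0.3],[[0,0,7],[0,0,-1],0.3]]'
python3 -m crank '[[[0,0,0],[0,-4,0],0.3],[[0,0,0],[0,-4,0],0.3],[[0,0,0],[0,-4,0],0.3],[[0,0,0],[0,-4,0],0.3],[[0,0,0],[0,-4,0],0.3],[[0,0,0],[0,-4,0],0.3],[[0,0,0],[0,-4,0],0.3],[[0,0,0],[0,-4,0],0.3]]'
python3 -m crank '[[[0,0,0],[0,-4,0],0.3],[[0,0,0],[0,-4,0],0.3],[[0,0,0],[0,-4,0],0.3],[[0,0,0],[0,-4,0],0.3],[[0,0,0],[0,-4,0],0.3],[[0,0,0],[0,-4,0],0.3],[[0,0,0],[0,-4,0],0.3],[[0,0,0],[0,-4,0],0.3]]'
python3 -m crank '[[[0,0,0],[0,0,0],0.3]]'
python3 - <<'E'
from h import *
go([.484,.246,.127],[180,0,2]);print(r.get_state()["gripper_width"])
E
```

```text
time_s: 23.25
tcp_pos: [0.5067, -0.3998, 0.0346]
eef_rot: [179.9, -0.1, 15.9]
contact_force: [0.8, -0.0, -0.5]
gripper_width: 0.0613
gripper_force: 0.0
time_s: 24.05
tcp_pos: [0.5079, -0.4008, 0.2293]
eef_rot: [179.8, -0.4, 1.6]
contact_force: [-0.2, -0.5, -0.2]
gripper_width: 0.0418
gripper_force: 24.9
time_s: 24.85
tcp_pos: [0.4953, -0.0782, 0.2238]
eef_rot: [-180.0, -0.0, 1.9]
contact_force: [1.1, 0.8, -0.0]
gripper_width: 0.0418
gripper_force: 24.9
time_s: 25.65
tcp_pos: [0.4848, 0.2416, 0.2238]
eef_rot: [-180.0, -0.0, 1.9]
contact_force: [1.3, 0.4, -0.8]
gripper_width: 0.0418
gripper_force: 24.9
time_s: 25.75
tcp_pos: [0.4852, 0.2439, 0.2234]
eef_rot: [-180.0, -0.0, 2.1]
contact_force: [-0.5, -0.2, -0.5]
gripper_width: 0.0411
gripper_force: 24.9
shift cm [-0.12 -0.21  9.64] turn [-0.  -0.   0.1] now [0.485 0.244 0.223] [-180.    -0.     2.1]
0.04107999582929032
```

```bash
python3 -m crank '[[[0,0,0],[-0.1,-0.2,3.3],0.3],[[0,0,0],[0,0,3.3],0.3],[[0,0,0],[0,0,2.7],0.3],[[0,0,0],[0,0,0],0.3],[[0,0,0],[0,0,0],0.3],[[0,0,0],[0,0,0],-0.2],[[0,0,0],[0,0,0],-0.2],[[0,0,0],[0,0,0],-0.2]]'
python3 -m crank '[[[0,0,0],[0,0,-3],-0.2],[[0,0,0],[0,0,-4],-1],[[0,0,0],[0,0,-4],-1],[[0,0,0],[0,4,0],-1],[[0,0,0],[0,4,0],-1],[[0,0,0],[0,4,0],-1],[[0,0,0],[0,4,0],-1],[[0,0,0],[0,4,0],-1]]'
python3 -m crank '[[[0,0,0],[0,4,0],-1],[[0,0,0],[-1,4,0],-1],[[0,0,0],[-1,4,0],-1],[[0,0,0],[-1,4,0],-1],[[0,0,0],[-1,4,0],-1],[[0,0,0],[0,4,0],-1],[[0,0,0],[0,4,0],-1],[[0,0,0],[0,4,0],-1]]'
python3 -m crank '[[[0,0,0],[0,3,0],-1],[[0,0,0],[0,0,0],-1],[[0,0,0],[0,0,0],-1]]'
python3 - <<'E'
from h import *
c=r.capture("top");save(c,"a6.png")
_,_,W=cloud(c);P=W.reshape(-1,3)
def show(n,Q): print(n,len(Q),rect(Q),np.percentile(Q,[2,50,98],0).round(3).tolist())
q=P[(P[:,2]>.153)&(P[:,2]<.168)&(P[:,0]>.37)&(P[:,0]<.592)&(P[:,1]>.16)&(P[:,1]<.38)];show("carton",q)
q=P[(P[:,2]>.068)&(P[:,2]<.14)&(P[:,0]>.40)&(P[:,0]<.57)&(P[:,1]>.20)&(P[:,1]<.34)];show("inside",q)
q=P[(P[:,2]>.08)&(P[:,2]<.12)&(P[:,0]>.40)&(P[:,0]<.6)&(P[:,1]>-.1)&(P[:,1]<.06)];show("bar",q)
q=P[(P[:,2]>.024)&(P[:,2]<.045)&(P[:,0]>.40)&(P[:,0]<.62)&(P[:,1]>-.11)&(P[:,1]<.08)];show("walls",q)
E
```

```text
time_s: 26.55
tcp_pos: [0.4843, 0.242, 0.1309]
eef_rot: [-180.0, -0.0, 1.9]
contact_force: [-0.1, -0.1, -0.7]
gripper_width: 0.052
gripper_force: 0.0
time_s: 27.35
tcp_pos: [0.4905, 0.0407, 0.2411]
eef_rot: [-180.0, -0.0, 1.9]
contact_force: [-0.2, -0.5, -0.3]
gripper_width: 0.0875
gripper_force: 0.0
time_s: 28.15
tcp_pos: [0.461, -0.2807, 0.2411]
eef_rot: [180.0, -0.1, 1.9]
contact_force: [1.0, 0.7, -0.1]
gripper_width: 0.0875
gripper_force: 0.0
time_s: 28.45
tcp_pos: [0.4619, -0.3095, 0.2403]
eef_rot: [-180.0, 0.0, 1.8]
contact_force: [-1.1, 0.9, 0.2]
gripper_width: 0.0877
gripper_force: 0.0
carton 1573 (486, 272, 202, 177, 1.4) [[0.386, 0.183, 0.154], [0.482, 0.275, 0.161], [0.586, 0.358, 0.164]]
inside 3566 (485, 279, 170, 123, 0.9) [[0.424, 0.221, 0.069], [0.486, 0.269, 0.105], [0.551, 0.312, 0.108]]
bar 501 (507, -19, 118, 20, 81.3) [[0.493, -0.074, 0.09], [0.506, -0.018, 0.104], [0.521, 0.036, 0.107]]
walls 1879 (505, -21, 179, 110, -9.4) [[0.417, -0.066, 0.024], [0.463, -0.021, 0.028], [0.563, 0.04, 0.034]]
```

View pics/a6.png

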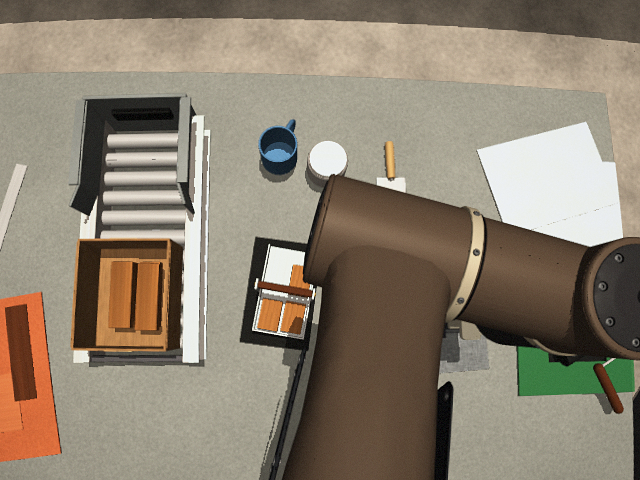

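The four longs are stacked two by two in the carton, at (122,294) and (149,296). The tray hasn't moved, with its bar at (285,288). I'll go to the bar and turn.

```bash
python3 -m crank '[[[0,0,0],[0.7,-4.1,0],-1],[[0,0,0],[0.7,-4.1,0],-1],[[0,0,0],[0.7,-4.1,0],-1],[[0,0,0],[0.8,-4.1,0],-1],[[0,0,0],[0.8,-4.1,0],-1],[[0,0,0],[0.8,-4.1,0],-1],[[0,0,0],[0.8,-4.3,0],-1],[[0,0,8.4],[0,0,0],-1]]'
python3 -m crank '[[[0,0,8.4],[0,0,0],-1],[[0,0,8.4],[0,0,0],-1],[[0,0,8.4],[0,0,0],-1],[[0,0,8.4],[0,0,0],-1],[[0,0,8.4],[0,0,0],-1],[[0,0,8.4],[0,0,0],-1],[[0,0,8.4],[0,0,0],-1],[[0,0,8.4],[0,0,0],-1]]'
python3 -m crank '[[[0,0,8.4],[0,0,0],-1],[[0,0,8.4],[0,0,0],-1],[[0,0,8.2],[0,0,0],-1],[[0,0,0],[0,0,0],-1],[[0,0,0],[0,0,0],-1]]'
python3 - <<'E'
from h import *
go([.506,-.019,.097],[180,0,-98.9]);print(r.get_state()["joints"].round(1))
E
```

```text
time_s: 29.3
tcp_pos: [0.5061, -0.0133, 0.2412]
eef_rot: [-179.9, -0.1, -6.2]
contact_force: [-0.8, -0.2, -0.7]
gripper_width: 0.0877
gripper_force: 0.0
time_s: 30.1
tcp_pos: [0.5053, -0.0173, 0.2411]
eef_rot: [-180.0, 0.0, -74.0]
contact_force: [0.7, 0.2, -1.0]
gripper_width: 0.0873
gripper_force: 0.0
time_s: 30.6
tcp_pos: [0.5055, -0.0177, 0.2409]
eef_rot: [-180.0, 0.0, -98.4]
contact_force: [0.1, -0.6, 1.0]
gripper_width: 0.0878
gripper_force: 0.0
shift cm [ 0.13 -0.06 14.39] turn [-0.   0.   0.5] now [ 0.505 -0.018  0.241] [-180.     0.   -98.4]
[ 20.3   4.9 -21.2  -0.  -63.8 -28.7]
```

```bash
python3 -m crank '[[[0,0,0.5],[0.1,0,3.6],-1],[[0,0,0],[0,0,3.6],-1],[[0,0,0],[0,0,3.6],-1],[[0,0,0],[0,0,3.6],-1],[[0,0,0],[0,0,0],-1],[[0,0,0],[0,0,0],0.8],[[0,0,0],[0,0,0],0.8],[[0,0,0],[0,0,0],0.8]]' 55
python3 -m crank '[[[0,0,0],[0,0,0],0.8],[[0,0,0],[0,0,0],0.8],[[0,0,0],[0,0,0],0.8],[[0,0,0],[0,0,0],0.8],[[0,0,0],[0,0,0],0.8],[[0,0,0],[0,0,0],0.8]]'
```

```text
time_s: 31.4
tcp_pos: [0.5069, -0.0189, 0.0986]
eef_rot: [-179.8, 0.1, -99.2]
contact_force: [0.3, 0.2, 0.8]
gripper_width: 0.0694
gripper_force: 0.0
time_s: 32.0
tcp_pos: [0.5056, -0.0194, 0.0966]
eef_rot: [180.0, -0.0, -99.2]
contact_force: [-0.7, 1.0, -0.2]
gripper_width: 0.0213
gripper_force: 0.0
```

```bash
python3 -m crank '[[[0,0,0],[0,0,0],0.8],[[0,0,0],[0,0,0],0.8],[[0,0,0],[0,0,0],0.8],[[0,0,0],[0,0,-0.5],0.8],[[0,0,0],[0,0,-1.5],0.8],[[0,0,0],[0,0,-2],0.8],[[0,0,0],[0,0,-2],0.8],[[0,0,0],[0,0,0],0.8]]'
python3 - <<'E'
from h import *
c=r.capture("side");cv2.imwrite("pics/a7.png",c["color"][:400,:480,::-1])
E
```

```text
time_s: 32.8
tcp_pos: [0.507, -0.0191, 0.159]
eef_rot: [-179.8, 0.1, -99.2]
contact_force: [0.5, -0.0, -4.6]
gripper_width: 0.0136
gripper_force: 55.0
```

View pics/a7.png

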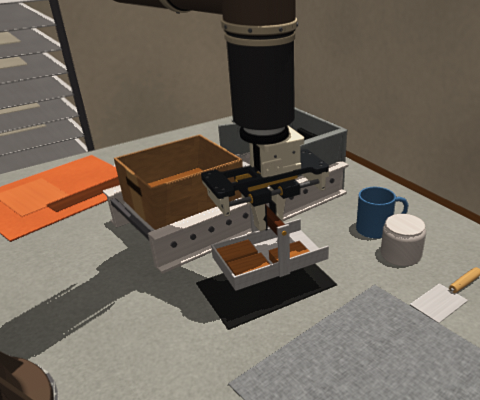

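The tray is held level with its shorts still in it. Lift, turn and carry.

```bash
python3 -m crank '[[[0,0,0],[0,0,-2],0.8],[[0,0,0],[0,0,-3.5],0.8],[[0,0,0],[0,0,-3.5],0.8],[[0,0,0],[0,0,-3.5],0.8],[[0,0,0],[0,0,-3],0.8],[[0,0,-3],[0,0,-1.5],0.8],[[0,0,-6],[0,0,0],0.8],[[0,0,-6.8],[0,0,0],0.8]]'
python3 -m crank '[[[0,0,-6.8],[0,0,0],0.8],[[0,0,-6.8],[0,0,0],0.8],[[0,0,-6.8],[0,0,0],0.8],[[0,0,-6.8],[0,0,0],0.8],[[0,0,-6.8],[0,0,0],0.8],[[0,0,-6.8],[0,0,0],0.8],[[0,0,-6.8],[0,0,0],0.8],[[0,0,-6.8],[0,0,0],0.8]]'
python3 -m crank '[[[0,0,-6.8],[0,0,0],0.8],[[0,0,-6.8],[0,0,0],0.8],[[0,0,-6.8],[0,0,0],0.8],[[0,0,-6.8],[0,0,0],0.8],[[0,0,-6.8],[0,0,0],0.8],[[0,0,-6.8],[0,0,0],0.8],[[0,0,-5],[0,0,0],0.8],[[0,0,-2],[0,0,0],0.8]]'
python3 - <<'E'
from h import *
print(r.get_state()["joints"].round(1))
go([.521,.273,.33],[180,0,91.6])
E
```

```text
time_s: 33.65
tcp_pos: [0.5052, -0.0192, 0.3254]
eef_rot: [179.9, 0.0, -83.2]
contact_force: [-1.0, -0.3, -5.2]
gripper_width: 0.0138
gripper_force: 55.0
time_s: 34.45
tcp_pos: [0.5049, -0.0192, 0.3246]
eef_rot: [179.9, 0.2, -28.8]
contact_force: [0.1, 0.4, -4.7]
gripper_width: 0.0135
gripper_force: 55.0
time_s: 35.25
tcp_pos: [0.5049, -0.0192, 0.3246]
eef_rot: [-179.9, 0.2, 19.0]
contact_force: [0.3, -0.1, -4.5]
gripper_width: 0.0138
gripper_force: 55.0
[ 20.1   2.1 -13.2  -0.1 -74.9  88.9]
shift cm [ 11.02 -27.12  -0.55] turn [ -0.2   0.1 -72.6] now [ 0.505 -0.019  0.325] [-179.9    0.2   19. ]
```

```bash
python3 -m crank '[[[0,0,0],[0.5,-1.3,0],0.8],[[0,0,0],[1.1,-2.7,0],0.8],[[0,0,0],[1.4,-3.3,0],0.8],[[0,0,0],[1.4,-3.3,0],0.8],[[0,0,0],[1.4,-3.3,-0.5],0.8],[[0,0,0],[1.4,-3.3,0],0.8],[[0,0,0],[1.4,-3.3,0],0.8],[[0,0,0],[1.2,-3.1,0],0.8]]'
python3 -m crank '[[[0,0,-3],[0.8,-2.2,0],0.8],[[0,0,-6],[0.4,-1.3,0],0.8],[[0,0,-6.5],[0,0,0],0.8],[[0,0,-6.5],[0,0,0],0.8],[[0,0,-6.5],[0,0,0],0.8],[[0,0,-6.5],[0,0,0],0.8],[[0,0,-6.5],[0,0,0],0.8],[[0,0,-6.5],[0,0,0],0.8]]'
python3 -m crank '[[[0,0,-6.5],[0,0,0],0.8],[[0,0,-6.5],[0,0,0],0.8],[[0,0,-6.5],[0,0,0],0.8],[[0,0,-3.6],[0,0,0],0.8],[[0,0,-2],[0,0,0],0.8],[[0,0,0],[0,0,0],0.8],[[0,0,0],[0,0,0],0.8]]'
python3 - <<'E'
from h import *
print(r.get_state()["joints"].round(1))
go([.521,.273,.31],[180,0,91.6])
save(r.capture("side"),"a8.png")
E
```

```text
time_s: 36.05
tcp_pos: [0.5217, 0.2379, 0.33]
eef_rot: [180.0, 0.1, 18.7]
contact_force: [0.1, -0.2, -4.4]
gripper_width: 0.0138
gripper_force: 55.0
time_s: 36.85
tcp_pos: [0.5213, 0.2728, 0.3305]
eef_rot: [-179.9, 0.1, 67.1]
contact_force: [-0.1, 0.1, -4.9]
gripper_width: 0.0135
gripper_force: 55.0
time_s: 37.55
tcp_pos: [0.5215, 0.2727, 0.331]
eef_rot: [-179.9, 0.0, 91.9]
contact_force: [0.6, -0.9, -4.9]
gripper_width: 0.0137
gripper_force: 55.0
[ 46.6  10.1  -3.2  -0.  -76.7 135.3]
shift cm [ 0.04 -0.05  2.1 ] turn [-0.1  0.   0.3] now [0.522 0.273 0.331] [-179.9    0.    91.9]
```

View pics/a8.png

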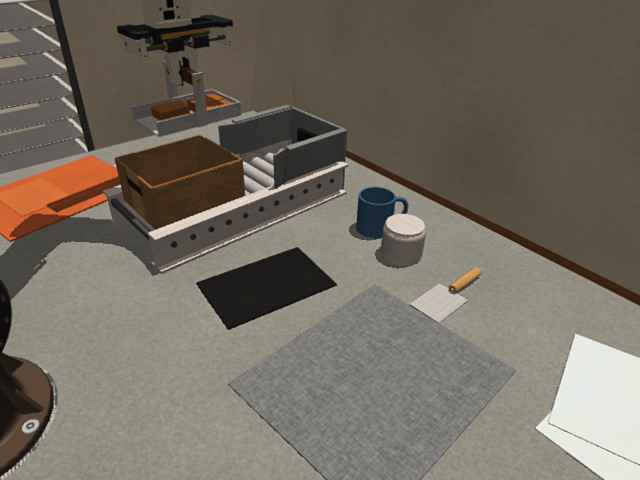

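The tray is above the carton with its open end facing the near end of the track. I'll lower it and begin the tilt.

```bash
python3 -m crank '[[[0,0,0.3],[0,0,1],0.8],[[0,0,0],[0,0,1.5],0.8],[[-3,0,0],[0,0,0],0.8],[[-5,0,0],[0,0,0],0.8],[[-5,0,0],[0,0,0],0.8],[[0,0,0],[0,0,0],0.8],[[0,0,0],[0,0,0],0.8]]'
python3 - <<'E'
from h import *
s=r.get_state();print(s["joints"].round(1));A=R.from_euler("xyz",s["eef_rot"],degrees=True).as_matrix();print(A.round(2).tolist())
E
```

```text
time_s: 38.3
tcp_pos: [0.5209, 0.2724, 0.3063]
eef_rot: [167.1, 0.0, 91.6]
contact_force: [0.2, -0.0, -3.7]
gripper_width: 0.0135
gripper_force: 55.0
[ 52.7   4.  -19.4  11.7 -59.  123.6]
[[-0.03, 0.97, 0.22], [1.0, 0.03, 0.01], [-0.0, 0.22, -0.97]]
```

```bash
python3 -m crank '[[[-6,0,0],[0,0,0],0.8],[[-6,0,0],[0,0,0],0.8],[[-6,0,0],[0,0,0],0.8],[[-6,0,0],[0,0,0],0.8],[[-6,0,0],[0,0,0],0.8],[[-4,0,0],[0,0,0],0.8],[[0,0,0],[0,0,0],0.8],[[0,0,0],[0,0,0],0.8]]'
python3 -m crank '[[[0,0,0],[0,0,0],0.8],[[0,0,0],[0,0,0],0.8],[[0,0,0],[0,0,0],0.8],[[0,0,0],[0,0,0],0.8],[[0,0,0],[0,0,0],0.8],[[0,0,0],[0,0,0],0.8]]'
python3 - <<'E'
from h import *
s=r.get_state();print(s["joints"].round(1))
save(r.capture("side"),"a9.png");save(r.capture("top"),"a9t.png")
E
```

```text
time_s: 39.1
tcp_pos: [0.529, 0.2686, 0.3113]
eef_rot: [135.8, 0.2, 90.9]
contact_force: [0.8, -0.4, -3.5]
gripper_width: 0.0137
gripper_force: 55.0
time_s: 39.7
tcp_pos: [0.5273, 0.2699, 0.3108]
eef_rot: [135.7, 0.2, 91.1]
contact_force: [-0.1, -0.4, -3.7]
gripper_width: 0.0136
gripper_force: 55.0
[ 49.   -5.5 -55.4  78.8 -31.9  64.9]
```

View pics/a9.png

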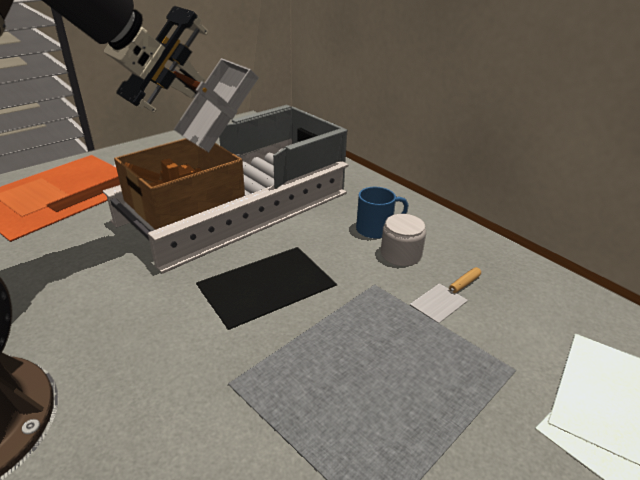

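The tray is empty: the force is down to the tray's own weight, and the shorts show inside the carton around (175,168). I'll level it and carry it back to the mat.

```bash
python3 -m crank '[[[0,0,0],[0,1,-1],0.8],[[5,0,0],[0,1,-1],0.8],[[6,0,0],[0,0,0],0.8],[[7,0,0],[0,0,0],0.8],[[7,0,0],[0,0,0],0.8],[[7,0,0],[0,0,0],0.8],[[7,0,0],[0,0,0],0.8],[[5,0,0],[0,0,0],0.8]]'
python3 -m crank '[[[0,0,0],[0,0,0],0.8],[[0,0,0],[0,0,0],0.8]]'
python3 - <<'E'
from h import *
s=r.get_state();print(s["joints"].round(1))
go([.506,-.019,.34],[180,0,91.6])
c=r.capture("top")
E
```

```text
time_s: 40.6
tcp_pos: [0.5342, 0.2673, 0.3403]
eef_rot: [175.8, 0.3, 90.6]
contact_force: [0.2, 0.5, -3.8]
gripper_width: 0.0137
gripper_force: 55.0
time_s: 40.8
tcp_pos: [0.5345, 0.2657, 0.3387]
eef_rot: [175.5, 0.5, 90.4]
contact_force: [1.0, -1.1, -3.7]
gripper_width: 0.0137
gripper_force: 55.0
[ 47.4   8.5  -5.9   3.8 -72.9 132. ]
shift cm [-28.45  -3.07  -0.12] turn [ 4.5  0.5 -1.1] now [0.534 0.266 0.339] [175.5   0.5  90.4]
```

```bash
python3 -m crank '[[[4.5,0.5,0],[-2,-0.2,0],0.8],[[0,0,0],[-3.7,-0.4,0],0.8],[[0,0,0],[-3.8,-0.4,0],0.8],[[0,0,0],[-3.8,-0.4,0],0.8],[[0,0,0],[-3.8,-0.4,0],0.8],[[0,0,0],[-3.8,-0.4,0],0.8],[[0,0,0],[-3.8,-0.4,0],0.8],[[0,0,0],[-3,-0.2,0],0.8]]'
python3 -m crank '[[[0,0,5],[0,0,0],0.8],[[0,0,8],[0,0,0],0.8],[[0,0,8],[0,0,0],0.8],[[0,0,8],[0,0,0],0.8],[[0,0,8],[0,0,0],0.8],[[0,0,8],[0,0,0],0.8],[[0,0,8],[0,0,0],0.8],[[0,0,8],[0,0,0],0.8]]'
python3 -m crank '[[[0,0,8],[0,0,0],0.8],[[0,0,8],[0,0,0],0.8],[[0,0,8],[0,0,0],0.8],[[0,0,8],[0,0,0],0.8],[[0,0,8],[0,0,0],0.8],[[0,0,8],[0,0,0],0.8],[[0,0,8],[0,0,0],0.8],[[0,0,8],[0,0,0],0.8]]'
python3 -m crank '[[[0,0,8],[0,0,0],0.8],[[0,0,8],[0,0,0],0.8],[[0,0,8],[0,0,0],0.8],[[0,0,8],[0,0,0],0.8],[[0,0,8],[0,0,0],0.8],[[0,0,8],[0,0,0],0.8],[[0,0,8],[0,0,0],0.8],[[0,0,0],[0,0,0],0.8]]'
python3 - <<'E'
from h import *
s=r.get_state();print(s["joints"].round(1))
go([.505,-.015,.13],[180,0,-98.4])
E
```

```text
time_s: 41.65
tcp_pos: [0.507, -0.0131, 0.3397]
eef_rot: [179.9, -0.0, 90.6]
contact_force: [0.5, 0.8, -3.7]
gripper_width: 0.0135
gripper_force: 55.0
time_s: 42.45
tcp_pos: [0.5076, -0.0112, 0.3394]
eef_rot: [180.0, -0.0, 29.3]
contact_force: [-0.0, 0.4, -3.5]
gripper_width: 0.0135
gripper_force: 55.0
time_s: 43.25
tcp_pos: [0.5076, -0.0112, 0.3395]
eef_rot: [-180.0, -0.0, -34.7]
contact_force: [-0.4, -0.5, -2.9]
gripper_width: 0.0139
gripper_force: 55.0
time_s: 44.05
tcp_pos: [0.5077, -0.0112, 0.3395]
eef_rot: [-180.0, 0.0, -90.5]
contact_force: [0.1, 0.0, -3.4]
gripper_width: 0.0137
gripper_force: 55.0
[ 20.9   1.8 -11.6  -0.  -76.5 -21.4]
shift cm [ 0.39  0.28 20.95] turn [-0.   0.   7.9] now [ 0.508 -0.011  0.339] [-180.     0.   -90.5]
```

```bash
python3 -m crank '[[[0,0,7.5],[0.4,0.3,0],0.8],[[0,0,0],[0,0,4],0.8],[[0,0,0],[0,0,4],0.8],[[0,0,0],[0,0,4],0.8],[[0,0,0],[0,0,4],0.8],[[0,0,0],[0,0,4],0.8],[[0,0,0],[0,0,2],0.8],[[0,0,0],[0,0,0],0.8]]'
python3 -m crank '[[[0,0,0],[0,0,1],0.8],[[0,0,0],[0,0,0.5],0.8],[[0,0,0],[0,0,0],0.8],[[0,0,0],[0,0,0],0.8]]'
```

```text
time_s: 44.85
tcp_pos: [0.5029, -0.0155, 0.1167]
eef_rot: [179.7, -0.1, -97.7]
contact_force: [0.2, 0.3, -3.5]
gripper_width: 0.0137
gripper_force: 55.0
time_s: 45.25
tcp_pos: [0.5059, -0.0148, 0.105]
eef_rot: [-180.0, 0.1, -97.9]
contact_force: [-0.6, 0.3, -3.1]
gripper_width: 0.0136
gripper_force: 55.0
```

```bash
python3 -m crank '[[[0,0,0],[0,0,0.4],0.8],[[0,0,0],[0,0,0.4],0.8],[[0,0,0],[0,0,0],0.8],[[0,0,0],[0,0,0],0.8]]'
python3 -m crank '[[[0,0,0],[0,0,0],-1],[[0,0,0],[0,0,0],-1],[[0,0,0],[0,0,0],-1],[[0,0,0],[0,0,0],-1],[[0,0,0],[0,0,0],-1],[[0,0,0],[0,0,0],-1],[[0,0,0],[0,0,0],-1],[[0,0,0],[0,0,0],-1]]'
python3 -m crank '[[[0,0,0],[0,0,-2],-1],[[0,0,0],[0,0,-4],-1],[[0,0,0],[0,0,-4],-1],[[0,0,0],[0,0,-4],-1],[[0,0,0],[4,0,0],-1],[[0,0,0],[4,0,0],-1],[[0,0,0],[4,0,0],-1],[[0,0,0],[4,0,0],-1]]'
python3 -m crank '[[[0,0,0],[4,0,0],-1],[[0,0,0],[4,0,0],-1],[[0,0,0],[4,0,0],-1],[[0,0,0],[4,0,0],-1],[[0,0,0],[0,0,0],-1]]'
python3 - <<'E'
from h import *
c=r.capture("top");save(c,"b1.png")
_,_,W=cloud(c);P=W.reshape(-1,3)
def show(n,Q): print(n,len(Q),rect(Q),np.percentile(Q,[2,50,98],0).round(3).tolist())
q=P[(P[:,2]>.153)&(P[:,2]<.168)&(P[:,0]>.37)&(P[:,0]<.62)&(P[:,1]>.16)&(P[:,1]<.38)];show("carton",q)
q=P[(P[:,2]>.068)&(P[:,2]<.25)&(P[:,0]>.40)&(P[:,0]<.57)&(P[:,1]>.20)&(P[:,1]<.34)];show("inside",q)
q=P[(P[:,2]>.024)&(P[:,2]<.045)&(P[:,0]>.40)&(P[:,0]<.62)&(P[:,1]>-.11)&(P[:,1]<.08)];show("walls",q)
go([.36,.27,.24],[180,0,2]);print(r.get_state()["joints"].round(1))
E
```

```text
time_s: 45.65
tcp_pos: [0.5058, -0.0147, 0.0966]
eef_rot: [180.0, 0.1, -97.9]
contact_force: [-0.3, 2.6, 3.1]
gripper_width: 0.0136
gripper_force: 55.0
time_s: 46.45
tcp_pos: [0.5054, -0.015, 0.0962]
eef_rot: [179.9, 0.0, -98.0]
contact_force: [-0.2, -0.7, 0.0]
gripper_width: 0.0721
gripper_force: 0.0
time_s: 47.25
tcp_pos: [0.4829, -0.1748, 0.2364]
eef_rot: [180.0, 0.1, -97.9]
contact_force: [0.3, 0.9, -0.7]
gripper_width: 0.0876
gripper_force: 0.0
time_s: 47.75
tcp_pos: [0.4602, -0.3356, 0.2354]
eef_rot: [179.9, 0.0, -98.2]
contact_force: [-0.5, 1.0, -0.3]
gripper_width: 0.0875
gripper_force: 0.0
carton 1825 (487, 272, 203, 177, 1.2) [[0.387, 0.183, 0.153], [0.465, 0.268, 0.161], [0.587, 0.359, 0.168]]
inside 4286 (484, 279, 169, 123, -0.1) [[0.405, 0.221, 0.069], [0.476, 0.271, 0.107], [0.551, 0.33, 0.169]]
walls 356 (507, -15, 180, 110, -7.3) [[0.413, -0.077, 0.025], [0.476, 0.014, 0.032], [0.596, 0.048, 0.036]]
shift cm [-58.35  18.51  -0.38] turn [ 0.000e+00  1.000e-01 -1.002e+02] now [ 0.46  -0.334  0.235] [ 1.799e+02  1.000e-01 -9.820e+01]
[-16.3  11.3 -14.3  -0.  -64.5   8.1]
```

View pics/b1.png

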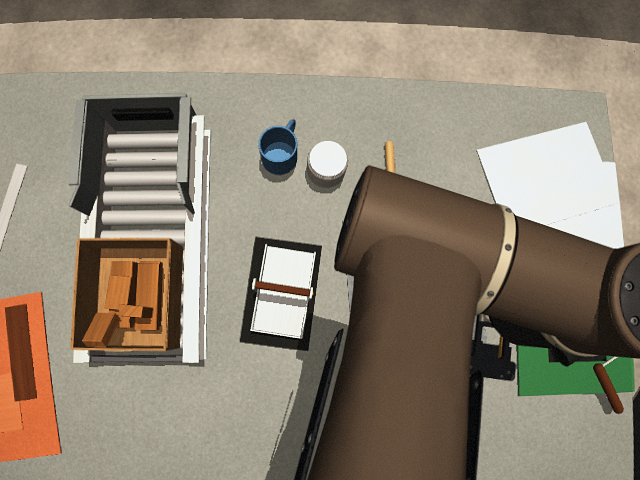

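The tray is empty and square on its mat. The shorts are at the near end of the carton, around (100,330) and (140,318). I'll check whether any stand above the rim.

Run:
```python
from h import *
c=r.capture("top");s=r.capture("side")
_,_,W=cloud(c);Z=W[235:356,70:190,2]
cv2.imwrite("pics/b2.png",np.hstack([cv2.resize(c["color"][235:356,70:190,::-1],(400,400),interpolation=cv2.INTER_CUBIC),cv2.resize(s["color"][130:230,105:250,::-1],(400,400))]))
print((W[250:352:6,80:178:8,2]*1000).astype(int))
```

```text
[[156 123  86  68  69  63  63  66  66  67  65 163 107]
 [150 118  84  62  65  66  66  63  63  66  65 162 106]
 [150 115  83  62 104 106 105  79  86  85  84 161 104]
 [150 120  79  63 103 106 104  79 104 105  98 160 105]
 [151 115  82  62 104 104 105  77 104 106  93 162 101]
 [146 112  81  64 127 125 127  77 103 103  91 160  99]
 [144 109  77  68 126 123 124  76 104 104  87 160  96]
 [142 110  76  65 125 123 125 106 106 103  86 158 104]
 [143 108  73  64 126 127 124 103 107 105  71 160 102]
 [138 108  71  64 124 169 118 104 107 103  72 159 104]
 [137 106  70  62 103 167 169 167 156 112  71 157  97]
 [137 107 122 126 132 104 167 167 152 108  69 158  94]
 [139 102 133 137 133 105 104 106 101 106  68 152  94]
 [136 136 141 147 130  65  64 104 106 103  63 154  91]
 [135 144 150 154  67  65  65  65  66  65  65 153  89]
 [133 154 156 152  67  63  63  63  63  65  64 151  88]
 [132 137 143 150  90  92  98 101 103  68  73 146  87]]
```

View pics/b2.png

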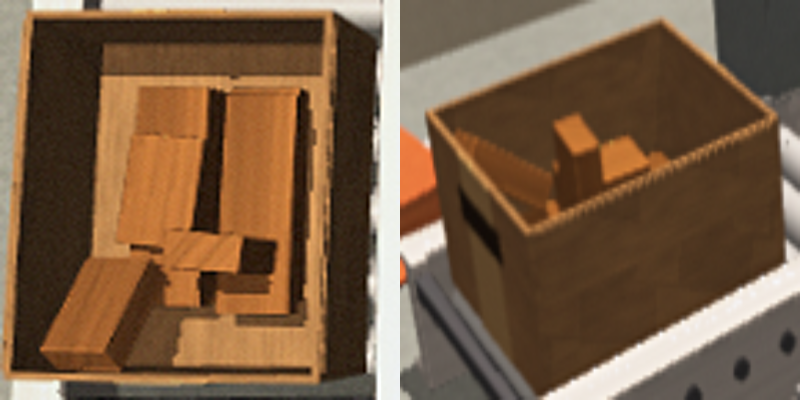

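One short is standing on end. Its top is at z≈168 mm, above the 160 mm rim, at about (132,311) in the top image. I'll tip it over gently with the fingertips so that everything sits inside.

Run:
```python
from h import *
c=r.capture("top");_,_,W=cloud(c);P=W[285:335,100:160].reshape(-1,3)
q=P[P[:,2]>.162];print(len(q),rect(q),np.percentile(q,[2,50,98],0).round(3).tolist())
go([.40,.26,.24],[180,0,2]);print(r.get_state()["joints"].round(1))
```

```text
300 (448, 113, 314, 20, 86.6) [[0.443, -0.043, 0.164], [0.456, 0.247, 0.168], [0.466, 0.269, 0.987]]
shift cm [-57.73  14.24  -0.34] turn [ -0.    0.1 -99.9] now [ 0.461 -0.331  0.236] [ 1.799e+02  1.000e-01 -9.790e+01]
[-16.   11.2 -14.3  -0.1 -64.5   8.1]
```

```bash
python3 -m crank '[[[0,0,-8.3],[0,0,0],1],[[0,0,-8.3],[0,0,0],1],[[0,0,-8.3],[0,0,0],1],[[0,0,-8.3],[0,0,0],1],[[0,0,-8.3],[0,0,0],1],[[0,0,-8.3],[0,0,0],1],[[0,0,-8.3],[0,0,0],1],[[0,0,-8.3],[0,0,0],1]]' 10
python3 -m crank '[[[0,0,-8.3],[0,0,0],1],[[0,0,-8.3],[0,0,0],1],[[0,0,-8.3],[0,0,0],1],[[0,0,-8.3],[0,0,0],1],[[0,0,0],[-0.1,-3.8,0],1],[[0,0,0],[-0.1,-3.8,0],1],[[0,0,0],[-0.1,-3.8,0],1],[[0,0,0],[-0.1,-3.8,0],1]]'
python3 -m crank '[[[0,0,0],[-0.1,-3.8,0],1],[[0,0,0],[-0.1,-3.8,0],1],[[0,0,0],[-0.1,-3.8,0],1],[[0,0,0],[-0.1,-3.8,0],1],[[0,0,0],[-0.1,-3.8,0],1],[[0,0,0],[-0.2,-3.8,0],1],[[0,0,0],[-0.2,-3.8,0],1],[[0,0,0],[-0.2,-3.8,0],1]]'
python3 -m crank '[[[0,0,0],[-0.2,-3.8,0],1],[[0,0,0],[-0.2,-3.8,0],1],[[0,0,0],[0,0,0],1],[[0,0,0],[0,0,0],1]]'
python3 - <<'E'
from h import *
go([.42,.247,.175],[180,0,2]);print(r.get_state()["joints"].round(1))
E
```

```text
time_s: 48.75
tcp_pos: [0.4617, -0.3306, 0.2363]
eef_rot: [-180.0, 0.0, -31.1]
contact_force: [0.6, -0.5, -0.6]
gripper_width: 0.0288
gripper_force: 0.0
time_s: 49.55
tcp_pos: [0.4527, -0.1777, 0.2364]
eef_rot: [-179.9, 0.0, 1.7]
contact_force: [-0.3, 1.1, -0.1]
gripper_width: 0.0004
gripper_force: 0.0
time_s: 50.35
tcp_pos: [0.4321, 0.1259, 0.2369]
eef_rot: [-179.9, -0.0, 1.8]
contact_force: [1.5, -0.7, -0.3]
gripper_width: 0.0007
gripper_force: 0.0
time_s: 50.75
tcp_pos: [0.426, 0.2006, 0.2365]
eef_rot: [-179.9, 0.1, 1.9]
contact_force: [-0.5, -0.0, -0.2]
gripper_width: 0.0006
gripper_force: 0.0
shift cm [-0.44 -4.65  6.15] turn [-0.1  0.1 -0.1] now [0.426 0.201 0.236] [-1.799e+02  1.000e-01  1.900e+00]
[ 49.2   1.6 -25.3  -0.1 -63.   42.7]
```

```bash
python3 -m crank '[[[0,0,0],[-0.5,-3,0],1],[[0,0,0],[0,-1.6,0],1],[[0,0,0],[0,0,0],1],[[0,0,0],[0,0,3],1],[[0,0,0],[0,0,3],1],[[0,0,0],[0,0,0],1],[[0,0,0],[0,0,0],1]]'
python3 -m crank '[[[0,0,0],[0.8,0,0],1],[[0,0,0],[0.8,0,0],1],[[0,0,0],[0.8,0,0],1],[[0,0,0],[0.8,0,0],1],[[0,0,0],[0.8,0,0],1],[[0,0,0],[0.6,0,0],1],[[0,0,0],[0,0,0],1],[[0,0,0],[0,0,0],1]]'
python3 -m crank '[[[0,0,0],[0,0,-4],1],[[0,0,0],[0,0,-4],1],[[0,0,0],[0,4,0],1],[[0,0,0],[0,4,0],1],[[0,0,0],[0,4,0],1],[[0,0,0],[0,4,0],1],[[0,0,0],[0,4,0],1],[[0,0,0],[0,4,0],1]]'
python3 -m crank '[[[0,0,0],[0,4,0],1],[[0,0,0],[0,4,0],1],[[0,0,0],[0,4,0],1],[[0,0,0],[0,4,0],1],[[0,0,0],[0,4,0],1],[[0,0,0],[0,0,0],1]]'
python3 - <<'E'
from h import *
c=r.capture("top");s=r.capture("side")
_,_,W=cloud(c);P=W.reshape(-1,3)
cv2.imwrite("pics/b3.png",np.hstack([cv2.resize(c["color"][235:356,70:190,::-1],(400,400),interpolation=cv2.INTER_CUBIC),cv2.resize(s["color"][130:230,105:250,::-1],(400,400))]))
q=P[(P[:,2]>.153)&(P[:,2]<.168)&(P[:,0]>.37)&(P[:,0]<.65)&(P[:,1]>.16)&(P[:,1]<.38)];print(rect(q))
q=P[(P[:,0]>.41)&(P[:,0]<.57)&(P[:,1]>.20)&(P[:,1]<.34)];print(np.percentile(q[:,2],[50,98,99.8]).round(3))
E
```

```text
time_s: 51.45
tcp_pos: [0.4208, 0.2444, 0.177]
eef_rot: [180.0, 0.1, 1.6]
contact_force: [-0.6, 0.2, 1.3]
gripper_width: 0.0005
gripper_force: 0.0
time_s: 52.25
tcp_pos: [0.4666, 0.2463, 0.1762]
eef_rot: [-180.0, 0.1, 1.6]
contact_force: [-0.5, -0.1, 0.0]
gripper_width: 0.0004
gripper_force: 0.0
time_s: 53.05
tcp_pos: [0.4729, 0.0051, 0.2565]
eef_rot: [-179.9, 0.0, 1.7]
contact_force: [1.4, -0.1, -0.4]
gripper_width: 0.0007
gripper_force: 0.0
time_s: 53.65
tcp_pos: [0.4787, -0.1967, 0.2557]
eef_rot: [-180.0, 0.1, 1.4]
contact_force: [0.2, -0.1, -0.6]
gripper_width: 0.0003
gripper_force: 0.0
(520, 280, 276, 177, 5.0)
[0.108 0.146 0.154]
```

View pics/b3.png

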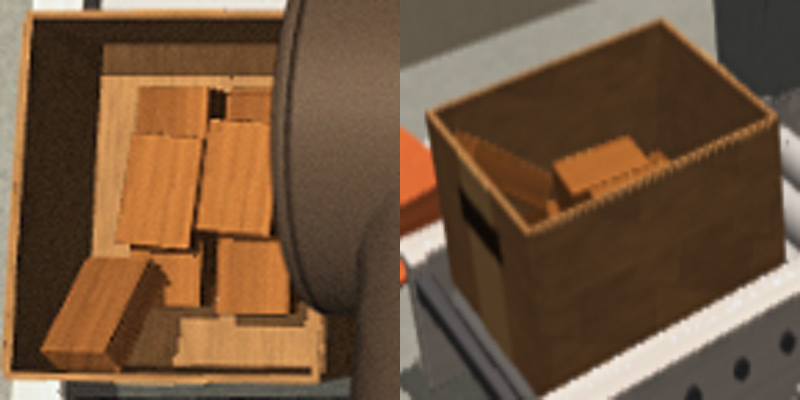

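The tipped short now lies flat on the right-hand stack, with everything below the rim and the carton unmoved. Next I'll put open fingers behind the carton's near wall.

```bash
python3 -m crank '[[[0,0,-0.5],[0.1,-3.9,0],-1],[[0,0,0],[0.1,-3.9,0],-1],[[0,0,0],[0.1,-3.9,0],-1],[[0,0,0],[0.1,-3.9,0],-1],[[0,0,0],[0.1,-3.9,0],-1],[[0,0,0],[0.1,-3.9,0],-1],[[0,0,0],[0.1,-3.9,0],-1],[[0,0,0],[0.1,-3.9,0],-1]]'
python3 -m crank '[[[0,0,0],[0,-3.9,0],-1],[[0,0,0],[0,-3.9,0],-1],[[0,0,0],[0,-3.9,0],-1],[[0,0,0],[-1,-3.8,0],-1],[[0,0,0],[-4,0,0],-1],[[0,0,0],[-4,0,0],-1],[[0,0,0],[-3.5,0,0],-1],[[0,0,0],[0,0,0],-1]]'
python3 -m crank '[[[0,0,0],[0,0,0],-1]]'
python3 - <<'E'
from h import *
go([.350,.267,.138],[180,0,1.8]);print(r.get_state()["joints"].round(1))
E
```

```text
time_s: 54.55
tcp_pos: [0.4748, 0.1214, 0.2568]
eef_rot: [-179.9, 0.0, 2.3]
contact_force: [0.6, 0.3, 0.7]
gripper_width: 0.0589
gripper_force: 0.0
time_s: 55.35
tcp_pos: [0.3413, 0.2689, 0.2571]
eef_rot: [-179.8, 0.1, 2.4]
contact_force: [0.4, 0.7, -0.1]
gripper_width: 0.0877
gripper_force: 0.0
time_s: 55.45
tcp_pos: [0.344, 0.2697, 0.2573]
eef_rot: [-179.8, -0.0, 2.4]
contact_force: [0.1, -0.2, -0.7]
gripper_width: 0.0875
gripper_force: 0.0
shift cm [ 0.59  0.33 11.93] turn [-0.2 -0.   0.6] now [0.344 0.27  0.257] [-179.8   -0.     2.4]
[ 64.1  -3.  -27.   -0.1 -65.8  28.3]
```

```bash
python3 -m crank '[[[-0.2,0,0.6],[0,0.3,3],-1],[[0,0,0],[0,0,3],-1],[[0,0,0],[0,0,3],-1],[[0,0,0],[0,0,2.9],-1],[[0,0,0],[0,0,0],-1],[[0,0,0],[0,0,0],-1]]'
python3 -m crank '[[[0,0,0],[1,0,0],-1],[[0,0,0],[1,0,0],-1],[[0,0,0],[0.6,0,0],-1],[[0,0,0],[0.6,0,0],-1],[[0,0,0],[0.6,0,0],-1],[[0,0,0],[0.6,0,0],-1],[[0,0,0],[0.6,0,0],-1],[[0,0,0],[0.6,0,0],-1]]'
python3 - <<'E'
from h import *
s=r.capture("side");cv2.imwrite("pics/b4.png",s["color"][:330,:400,::-1])
c=r.capture("top");save(c,"b4t.png")
_,_,W=cloud(c);P=W.reshape(-1,3);q=P[(P[:,2]>.15)&(P[:,2]<.166)&(P[:,0]>.5)&(P[:,0]<.65)&(P[:,1]>.2)&(P[:,1]<.34)];print(len(q),np.percentile(q,[1,50,99],0).round(3).tolist())
E
```

```text
time_s: 56.05
tcp_pos: [0.3457, 0.2659, 0.1379]
eef_rot: [179.8, 0.1, 1.6]
contact_force: [-0.2, 0.3, 1.1]
gripper_width: 0.0877
gripper_force: 0.0
time_s: 56.85
tcp_pos: [0.4017, 0.2672, 0.1375]
eef_rot: [179.9, 0.1, 1.5]
contact_force: [-0.8, -0.3, 1.7]
gripper_width: 0.0876
gripper_force: 0.5
299 [[0.611, 0.202, 0.151], [0.613, 0.269, 0.161], [0.617, 0.338, 0.164]]
```

View pics/b4.png

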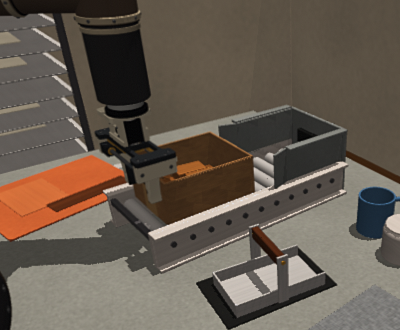

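The fingers are pushing on the near wall outside the carton, and it rolls along cleanly. I'll continue.

```bash
python3 -m crank '[[[0,0,0],[0.8,0,0],-1],[[0,0,0],[0.9,0,0],-1],[[0,0,0],[0.9,0,0],-1],[[0,0,0],[0.9,0,0],-1],[[0,0,0],[0.9,0,0],-1],[[0,0,0],[0.9,0,0],-1],[[0,0,0],[0.9,0,0],-1],[[0,0,0],[0.9,0,0],-1]]'
python3 -m crank '[[[0,0,0],[0.9,0,0],-1],[[0,0,0],[0.9,0,0],-1],[[0,0,0],[0.9,0,0],-1],[[0,0,0],[0.9,0,0],-1],[[0,0,0],[0.9,0,0],-1],[[0,0,0],[0.9,0,0],-1],[[0,0,0],[0.9,0,0],-1],[[0,0,0],[0.9,0,0],-1]]'
python3 -m crank '[[[0,0,0],[0.9,0,0],-1],[[0,0,0],[0.9,0,0],-1],[[0,0,0],[0.9,0,0],-1],[[0,0,0],[0.9,0,0],-1],[[0,0,0],[0.7,0,0],-1],[[0,0,0],[0.5,0,0],-1],[[0,0,0],[0.4,0,0],-1],[[0,0,0],[0.4,0,0],-1]]'
python3 - <<'E'
from h import *
c=r.capture("top");save(c,"b5t.png")
_,_,W=cloud(c);P=W.reshape(-1,3);q=P[(P[:,2]>.15)&(P[:,2]<.166)&(P[:,0]>.7)&(P[:,0]<.9)&(P[:,1]>.23)&(P[:,1]<.32)];print(len(q),np.percentile(q,[1,20,50,80,99],0)[:,0].round(3).tolist())
E
```

```text
time_s: 57.75
tcp_pos: [0.4731, 0.2693, 0.1375]
eef_rot: [179.9, 0.0, 1.5]
contact_force: [-1.7, 0.6, -1.2]
gripper_width: 0.0878
gripper_force: 0.5
time_s: 58.55
tcp_pos: [0.5449, 0.2711, 0.1375]
eef_rot: [179.9, 0.0, 1.5]
contact_force: [-1.1, 1.1, 0.1]
gripper_width: 0.0875
gripper_force: 0.6
time_s: 59.35
tcp_pos: [0.6003, 0.2724, 0.1373]
eef_rot: [179.8, 0.1, 1.5]
contact_force: [-0.8, 1.5, 0.4]
gripper_width: 0.0879
gripper_force: 0.4
497 [0.806, 0.809, 0.86, 0.864, 0.869]
```

View pics/b5t.png

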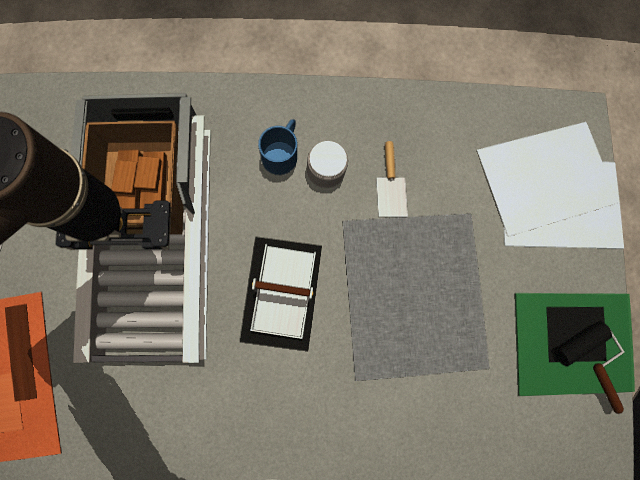

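The carton is between the cheeks, its front edge at row 122 with the buffer just ahead. I'll push slowly until it touches.

```bash
python3 -m crank '[[[0,0,0],[0.5,0,0],-1],[[0,0,0],[0.5,0,0],-1],[[0,0,0],[0.5,0,0],-1],[[0,0,0],[0.4,0,0],-1],[[0,0,0],[0.4,0,0],-1],[[0,0,0],[0.4,0,0],-1],[[0,0,0],[0.3,0,0],-1],[[0,0,0],[0.3,0,0],-1]]'
python3 -m crank '[[[0,0,0],[0.2,0,0],-1],[[0,0,0],[0.2,0,0],-1],[[0,0,0],[0.2,0,0],-1],[[0,0,0],[0.2,0,0],-1]]'
python3 -m crank '[[[0,0,0],[0.2,0,0],-1],[[0,0,0],[0.2,0,0],-1]]'
```

```text
time_s: 60.2
tcp_pos: [0.6334, 0.2735, 0.1374]
eef_rot: [179.9, 0.0, 1.5]
contact_force: [-1.1, -0.3, 0.1]
gripper_width: 0.0875
gripper_force: 0.4
time_s: 60.6
tcp_pos: [0.6369, 0.2733, 0.1373]
eef_rot: [179.8, 0.5, 1.6]
contact_force: [-28.5, 1.5, 17.6]
gripper_width: 0.0879
gripper_force: 14.3
time_s: 60.8
tcp_pos: [0.6369, 0.2731, 0.1373]
eef_rot: [179.7, 0.8, 1.6]
contact_force: [-46.8, 2.0, 26.9]
gripper_width: 0.0881
gripper_force: 23.1
```

```bash
python3 -m crank '[[[0,0,0],[-0.4,0,0],-1],[[0,0,0],[-0.5,0,0],-1],[[0,0,0],[-1.5,0,0],-1],[[0,0,0],[-3,0,0],-1],[[0,0,0],[-4,0,-1],-1],[[0,0,0],[-4,0,-3],-1],[[0,0,0],[-4,0,-3],-1],[[0,0,0],[-4,0,-3],-1]]'
python3 -m crank '[[[0,0,0],[0,4,0],-1],[[0,0,0],[0,4,0],-1],[[0,0,0],[0,4,0],-1],[[0,0,0],[0,4,0],-1],[[0,0,0],[0,4,0],-1],[[0,0,0],[0,4,0],-1],[[0,0,0],[0,4,0],-1],[[0,0,0],[0,0,0],-1]]'
python3 - <<'E'
from h import *
c=r.capture("top");s=r.capture("side")
cv2.imwrite("pics/b6.png",np.hstack([cv2.resize(c["color"][85:245,65:215,::-1],(400,420),interpolation=cv2.INTER_CUBIC),cv2.resize(s["color"][90:240,205:360,::-1],(400,420))]))
_,_,W=cloud(c);P=W.reshape(-1,3)
q=P[(P[:,2]>.15)&(P[:,2]<.166)&(P[:,0]>.6)&(P[:,0]<.9)&(P[:,1]>.23)&(P[:,1]<.32)];print(np.histogram(q[:,0],np.arange(.62,.9,.005)))
E
```

```text
time_s: 61.6
tcp_pos: [0.4302, 0.268, 0.2385]
eef_rot: [179.9, 0.0, 1.5]
contact_force: [-0.1, 1.3, 1.2]
gripper_width: 0.0876
gripper_force: 0.0
time_s: 62.4
tcp_pos: [0.4387, -0.0151, 0.2385]
eef_rot: [179.8, -0.0, 1.3]
contact_force: [0.3, 0.1, 0.4]
gripper_width: 0.0878
gripper_force: 0.0
(array([  0,   0,   0,   0,   0, 103, 108,   0,   0,   0,   0,   0,   0,
         0,   0,   0,   0,   0,   0,   0,   0,   0,   0,   0,   0,   0,
         0,   0,   0,   0,   0,   0,   0,   0,   0,   0,   0,   0,   0,
         0,   0,   0,   0,   0,  79, 133,   7,  28, 179,  68,   1,   0,
         0,   0,   0,   0]), array([0.62 , 0.625, 0.63 , 0.635, 0.64 , 0.645, 0.65 , 0.655, 0.66 ,
       0.665, 0.67 , 0.675, 0.68 , 0.685, 0.69 , 0.695, 0.7  , 0.705,
       0.71 , 0.715, 0.72 , 0.725, 0.73 , 0.735, 0.74 , 0.745, 0.75 ,
       0.755, 0.76 , 0.765, 0.77 , 0.775, 0.78 , 0.785, 0.79 , 0.795,
       0.8  , 0.805, 0.81 , 0.815, 0.82 , 0.825, 0.83 , 0.835, 0.84 ,
       0.845, 0.85 , 0.855, 0.86 , 0.865, 0.87 , 0.875, 0.88 , 0.885,
       0.89 , 0.895, 0.9  ]))
```

View pics/b6.png

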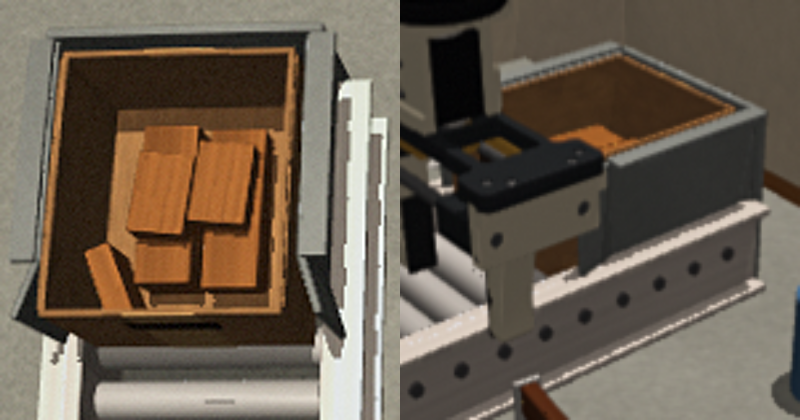

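The carton sits straight between the cheeks with its front by the end plate, and the force rose sharply, which suggests contact. To confirm it's home, I'll locate the track's x origin from the rollers exposed behind the carton.

Run:
```python
from h import *
c=r.capture("top");_,_,W=cloud(c);P=W.reshape(-1,3)
q=P[(abs(P[:,1]-.262)<.04)&(P[:,0]>.34)&(P[:,0]<.64)&(P[:,2]>.02)&(P[:,2]<.08)]
b=np.arange(.35,.62,.003)
for x in b:
    z=q[(q[:,0]>=x)&(q[:,0]<x+.003),2]
    print(int(x*1000+1.5),int(np.median(z)*1000) if len(z)>3 else '-',end=' | ')
q=P[(abs(P[:,1]-.283)<.03)&(P[:,0]>.835)&(P[:,0]<.88)&(P[:,2]>.06)]
print()
for x in np.arange(.836,.88,.002):
    z=q[(q[:,0]>=x)&(q[:,0]<x+.002),2]; print(round(x*1000+1),len(z),int(np.median(z)*1000) if len(z) else '-',end=' | ')
a=cv2.imread("pics/top0.png");ray,o,_=cloud(c)
for z in(.10,.12,.14):
    print(z,[(v,(o+ray[v,142]*((z-o[2])/ray[v,142,2]))[0].round(3),int(a[v,142].mean())) for v in(104,107,109,112,116,119,121,124)])
```

```text
351 - | 354 - | 357 - | 360 - | 363 - | 366 - | 369 - | 372 - | 375 - | 378 - | 381 - | 384 - | 387 - | 390 - | 393 - | 396 - | 399 - | 402 - | 405 - | 408 - | 411 - | 414 - | 417 - | 420 - | 423 - | 426 - | 429 - | 432 - | 435 - | 438 61 | 441 61 | 444 60 | 447 59 | 450 57 | 453 54 | 456 51 | 459 - | 462 - | 465 - | 468 50 | 471 54 | 474 57 | 477 59 | 480 60 | 483 61 | 486 60 | 489 60 | 492 58 | 495 54 | 498 49 | 501 - | 504 - | 507 - | 510 50 | 513 55 | 516 58 | 519 59 | 522 60 | 525 60 | 528 60 | 531 60 | 534 58 | 537 55 | 540 51 | 543 - | 546 - | 549 - | 552 50 | 555 54 | 558 57 | 561 59 | 564 61 | 567 61 | 570 60 | 573 60 | 576 58 | 579 56 | 582 54 | 585 48 | 588 - | 591 - | 594 47 | 597 53 | 600 57 | 603 59 | 606 60 | 609 61 | 612 60 | 615 59 | 618 57 | 
837 26 65 | 839 25 65 | 841 25 65 | 843 149 111 | 845 429 122 | 847 111 115 | 849 23 161 | 851 2 160 | 853 0 - | 855 0 - | 857 0 - | 859 31 153 | 861 87 150 | 863 83 153 | 865 34 161 | 867 24 161 | 869 3 160 | 871 0 - | 873 0 - | 875 0 - | 877 0 - | 879 0 - | 881 0 - | 0.1 [(104, np.float64(0.878), 28), (107, np.float64(0.871), 34), (109, np.float64(0.867), 8), (112, np.float64(0.86), 24), (116, np.float64(0.851), 3), (119, np.float64(0.845), 4), (121, np.float64(0.84), 33), (124, np.float64(0.834), 30)]
0.12 [(104, np.float64(0.868), 28), (107, np.float64(0.861), 34), (109, np.float64(0.857), 8), (112, np.float64(0.851), 24), (116, np.float64(0.842), 3), (119, np.float64(0.835), 4), (121, np.float64(0.831), 33), (124, np.float64(0.825), 30)]
0.14 [(104, np.float64(0.858), 28), (107, np.float64(0.852), 34), (109, np.float64(0.848), 8), (112, np.float64(0.841), 24), (116, np.float64(0.833), 3), (119, np.float64(0.826), 4), (121, np.float64(0.822), 33), (124, np.float64(0.816), 30)]
```

The rollers put the track centre at x = 0.6095, so the buffer face is at about 0.8495. The carton's front measures 0.849–0.851, so it is home, and the arm is clear. I'm handing in.

```bash
python3 -c "
from plant import r
print(r.close_job())"
```

```text
the job is handed in; nothing more can be done
None
```

The job is handed in: all four long and three short pieces are in the carton, the empty tray is back on its mat, the carton is home against the buffer, and the mug, ink tin and ink knife were left alone.

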